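# Pull the slanted window's vent down with the window pole

### The arm

A 6-joint arm with a two-finger parallel gripper is mounted at the origin on the work surface. World frame = base frame: x ahead of the robot, y to its left, z up, the work surface at z = 0. Lengths are in m, angles in degrees, forces in N, time in s.
With the tool pointing down it reaches from about 0.35 to 0.875 m from the base axis. Payload 4.2 kg.
Tool frame: the origin (TCP) lies at the very end of the fingers, on their centre line; the grasp point (between the pads) lies 19 mm behind it; z points along the fingers, x is the direction in which the jaws open and shut, and the axes are right-handed (so a half turn about z gives the same grasp; the last joint's range is limited). The gripper opens to 87 mm and grips with 3 to 60 N. Pads are 19 mm wide; open, the fingers measure 117 mm over their backs; the gripper's body (75 mm by 190 mm) begins 51 mm behind the grasp point.
Start: joints at [88.728, 22.042, 0.453, 0, -68.411, -14.817], TCP at [0.173, 0.601, 0.223] pointing down, gripper open.
Joint ranges: [-179.83, 179.83], [-69.29, 118.12], [-61.27, 80.66], [-181.25, 117.63], [-171.15, -9.14], [-177.46, 177.46]. Speed limits (degrees/s): [159.86, 159.86, 180, 180, 180, 180].

### API

Orientations are given as a 3x3 rotation matrix whose columns are the frame's x, y, z axes.
In Python, from station import r gives the robot as it stands.
- The arm moves only by the tool move_arm, never from a script. Its argument "series" is a list that holds one entry, the list of rows, each a list of 7 numbers: the shift along the tool's x, y, z in cm, then the turn, a rotation vector about the tool's x, y, z in degrees, then the opening, from -1 (shut) to 1 (fully open). In form: [[[dx, dy, dz, wx, wy, wz, fingers], ...]]. A call has 1 to 12 rows; each row shifts and turns the commanded pose from where the row before left it, along the tool's axes as they then stand; what a row does not reach is not made up. A row lasts 1/8 s, in which the tool goes at most 62.5 mm and 10.7 degrees, less where a joint would pass 70% of its speed; a pose out of reach is approached as far as the arm can. A call is refused whole if a number of a shift passes 6.25 or a number of a turn 10.7, either way. A call with a gripper value outside its range is refused whole. The fingers move at their own pace and stop on an object; the grip force is fixed at half the most. Time passes only in rows, so rows that do not move let the fingers close. It gives the time, the measured TCP pose, the force and the opening at its end, in the units of the state.
- r.sense(): the state, without advancing time (a new reading comes with each control period).
- r.capture(name): name is "side" or "top"; returns a dict with "color" (384x512x3 uint8, blue, green, red), "fx", "fy", "cx", "cy" (pixels), "rvec" (rotation vector, rad) and "tvec" (3), from world to camera coordinates, as OpenCV has them. Camera axes: x right, y down, z forward; pixel columns grow to the right and rows downward; lengths in m; the calibration is good to about 2 mm. A picture is of the moment at which its call begins. There is no depth.
- r.finish_job(): hands the job in, once; it reports no verdict.
The state is a dict: "time_s": time; "joints": joint angles; "joint_velocities": joint speeds; "effort": joint torques, N m; "tcp_pos": TCP position; "ee_rot": TCP orientation; "wrist_force": force on the tool from outside, world axes, zero at the start; "moment": the same for the moment, N m; "gripper_width": opening from 0.0 (shut) to 1.0 (fully open).
Only numpy, scipy, OpenCV 4.12 (cv2) and the standard library are available. Lean on these libraries where they do the work, as an engineer would, in place of code of your own. Each camera call takes 0.05 s, during which the arm holds its last target.

### The job

Let some air in over the tub: take the short window pole from its rest, put its hook down through the brass ring at the top of the slanted window's vent and pull the vent down by it, easily and without hauling on the ring, until the spring bolt at its side drops fully into the slot of the brass latch plate. Then unhook the pole and lay it back level in both saddles of its rest; work the window with the pole only and leave the things on the tray alone.

Things in the scene. Friction and masses are not known exactly. Their poses are not given: they have to be found in the camera images.
- pole_grip (a point): Centre of the loose window pole's grip (160 g), on its axis. Pole x runs towards the hook, z up as it lies. Flat-sided dark wood handle 18 mm wide (y), 22 mm high (z), from 172 mm behind this point to 90 mm ahead; brass ferrule to 115 mm; 9 mm brass rod to 165 mm, where a 7 mm hook finger turns off to -z, square to the pole. Free to grasp from above within 30 mm of this point.
- hook_tip (a point): End of the pole's hook finger: 163 mm ahead of pole_grip along the pole's x, 35 mm below its axis (-z). The finger runs straight from this tip up to the rod; 31 mm of it is clear below the rod. The finger points down while the pole lies on its rest.
- rest: Fixed bamboo rest for the pole; origin on the ledge under its centre, x along the pole. Base 200 x 80 x 12 mm; two 14 mm long saddles at x = -70 and +70 mm, floors 60 mm above the ledge, between cheeks flaring from 21 mm apart at the bottom to 46 mm, 82 mm above the ledge. With the pole in both saddles its axis is 71 mm up; as found, pole_grip is over this origin, hook in front (+x).
- window: Fixed cream window frame leaning with its top into the room (-x side) by 0.42 rad from upright; a bottom-hung vent between two fixed side lights. Origin on the ledge midway along the vent, under the ring of the shut vent; x level, out of the room; y along the hinge line; z up. The vent's hinge line runs along y at x = 150 mm, z = 60 mm. 700 mm wide, 395 mm high.
- vent: The vent: white glazed sash 330 mm wide, 300 mm high, 22 mm thick, about 0.95 kg. Origin at mid-thickness of its top rail behind the ring, 283 mm from the hinge line; z up along the sash, x out of the room. Shut it leans 0.42 rad off upright; it swings about its bottom edge, top down into the room. Balanced by springs, it stays wherever it is left; 2 to 6 N at the ring moves it. In its +y edge sits a spring bolt (see latch).
- ring (a point): Centre of the brass ring eye fixed to the vent's top rail, 30 mm off its room face, 286 mm from the hinge line. Axes turn with the vent: z is the hole's axis, up along the sash; x square to the sash, out of the room. Hole 23 mm wide, wire 5 mm. The hook goes in from above along -z; pull along -x (into the room and down), turning with the vent. It is old: over 12 N strains it.
- latch (a point): Point on the window's +y jamb, at the root of the brass latch plate, level with the vent's spring bolt when shut (200 mm from the hinge line). The 8 mm bolt (bolt_c0) rides on the plate's face and springs 6 mm out into its slot, 2.5 mm wider. The plate is adjustable: the slot may lie anywhere from 0.21 to 0.45 rad of opening (0.63 to 0.87 off upright). The vent then stops dead, both ways: felt in the pull.
- flask: Amber glass perfume flask, 46 x 30 mm, 82 mm tall with its black cap, standing on a loose round steel tray (260 mm across, rim 14 mm); origin under its centre. Leave alone.
- ring_dish: White ceramic ring dish, 84 mm across, 40 mm high with its cone, on the tray; origin under its centre. Leave alone.
- compact: Open brass mirror compact, 68 mm across, about 75 mm high with its raised lid, on the tray; origin under its base. Leave alone.
- claw: Tortoiseshell hair claw, 75 x 46 mm, 55 mm high, on the tray; origin under its centre. Leave alone.

How it is judged:
By the outcome, as a careful person would: the job done as asked, in the order asked, and still so for the second after the job is handed in, with the robot touching nothing.
It also fails if it takes over 72 s, if anything falls off the work surface, if the arm or the gripper's body presses on something with over 40 N, if the wrist force passes 120 N, or if a joint passes its speed limit or range.

## Working session

There is one attempt and no reset: what is moved stays moved. The work goes in short steps, Python scripts to look and compute and a tool call to move; the robot and the scene stay as the last step left them, time stands still between calls to the robot, and variables do not carry over. Pictures are saved under pics/ and viewed, and the job is handed in when it is done.

Besides the shell and the picture viewer there is one more tool, called after ">>>" as name(argument=value, ...) on one line, values as JSON. move_arm: Moves the arm, as the interface text tells. Its arguments: {"type":"object","properties":{"series":{"type":"array","items":{"type":"array","items":{"type":"array","items":{"type":"number"}}}}},"required":["series"]}

```bash
ls; mkdir -p pics
python3 - <<'E'
from station import r
import cv2,json
s=r.sense()
print({k:s[k] for k in s})
for n in("side","top"):
    c=r.capture(n); cv2.imwrite(f"pics/{n}0.png",c["color"]); print(n,c["fx"],c["fy"],c["cx"],c["cy"],c["rvec"],c["tvec"])
E
```

```text
pics
{'time_s': 0.0, 'joints': array([ 8.87290660e+01,  2.20896559e+01,  3.79532592e-01, -2.98679423e-02,
       -6.84130724e+01, -1.48190550e+01]), 'joint_velocities': array([-0.06574322, -0.1157009 ,  0.07329393,  0.05287141, -0.10111629,
       -0.0011437 ]), 'effort': array([-6.95388881e-04, -3.90670896e+01,  1.87398702e+01,  4.21993509e+00,
        1.07351015e-02, -2.10726162e-04]), 'tcp_pos': array([0.17300066, 0.59993581, 0.22146731]), 'ee_rot': array([[-2.77330965e-01, -9.60774299e-01, -5.32301407e-04],
       [-9.60771921e-01,  2.77331463e-01, -2.13884189e-03],
       [ 2.20256825e-03, -8.17468395e-05, -9.99997571e-01]]), 'wrist_force': array([-0.5646272 , -0.19543842,  1.51688269]), 'moment': array([ 0.04898988,  0.04752542, -0.01232745]), 'gripper_width': 1.0002261385222069}
side 378.3919180570198 378.3919180570198 261.58188814994264 186.4973810415663 [ 0.76835487 -2.65391499  1.01836047] [0.51123181 0.38956794 0.78280001]
top 386.70616194373633 386.70616194373633 254.87775898924548 191.475279459925 [ 2.22158289 -2.16654613  0.04723377] [-0.00961606  0.59526823  1.01487899]
```

View pics/side0.png

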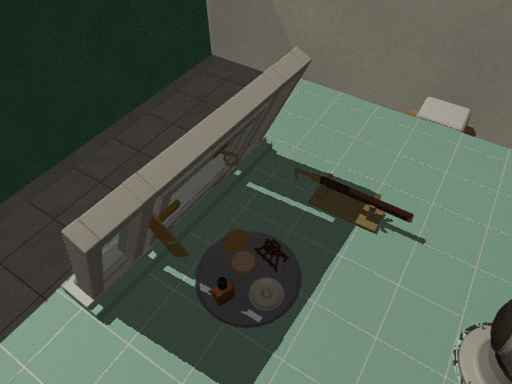

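View pics/top0.png

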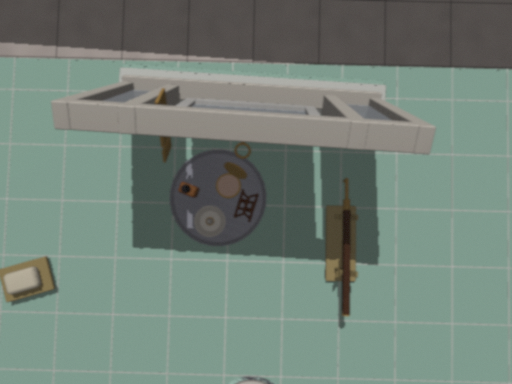

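```bash
cat > h.py <<'E'
import cv2,numpy as np
from station import r
def cam(n):
    c=r.capture(n); K=np.array([[c["fx"],0,c["cx"]],[0,c["fy"],c["cy"]],[0,0,1]]); R=cv2.Rodrigues(np.array(c["rvec"]))[0]; t=np.array(c["tvec"]).reshape(3)
    return dict(img=c["color"],K=K,R=R,t=t,C=-R.T@t)
def proj(c,P):
    q=(c["R"]@np.atleast_2d(P).T).T+c["t"]; q=q@c["K"].T; return q[:,:2]/q[:,2:]
def ray(c,uv):
    d=c["R"].T@np.linalg.inv(c["K"])@np.array([uv[0],uv[1],1.]); return d/np.linalg.norm(d)
def plane(c,uv,z):
    d=ray(c,uv); return c["C"]+d*(z-c["C"][2])/d[2]
def tri(ca,ua,cb,ub):
    A=[];b=[];
    M=np.zeros((3,3));v=np.zeros(3)
    for c,u in((ca,ua),(cb,ub)):
        d=ray(c,u);Q=np.eye(3)-np.outer(d,d);M+=Q;v+=Q@c["C"]
    p=np.linalg.solve(M,v); 
    res=[np.linalg.norm((np.eye(3)-np.outer(ray(c,u),ray(c,u)))@(p-c["C"])) for c,u in((ca,ua),(cb,ub))]
    return p,res
def crop(c,x0,y0,x1,y1,k,name):
    im=cv2.resize(c["img"][y0:y1,x0:x1],None,fx=k,fy=k,interpolation=cv2.INTER_CUBIC)
    im=np.clip(im.astype(float)*1.6,0,255).astype(np.uint8)
    cv2.imwrite(name,im)
E
python3 - <<'E'
from h import *
s=cam("side");t=cam("top")
print(s["C"],t["C"])
crop(s,280,155,430,235,5,"pics/s_pole.png")
crop(t,310,165,380,325,4,"pics/t_pole.png")
crop(s,140,135,260,265,5,"pics/s_ring.png")
crop(t,50,60,430,200,2,"pics/t_win.png")
crop(t,140,80,270,170,6,"pics/t_ring.png")
E
```

```text
[0.30949514 0.47129371 0.8414226 ] [ 5.45522129e-01 -8.94612912e-04  1.04250703e+00]
```

View pics/s_pole.png

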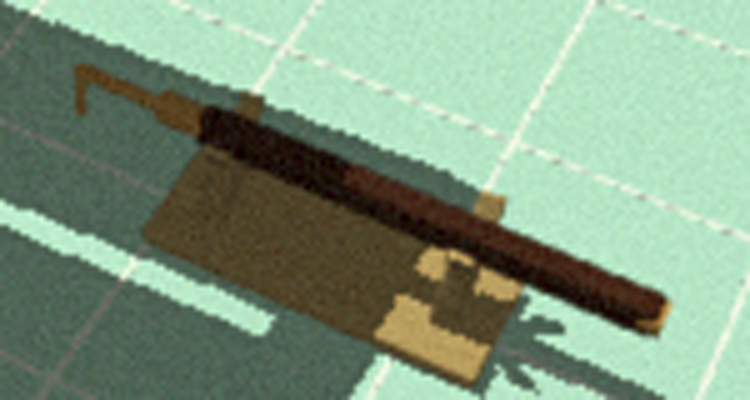

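View pics/t_pole.png

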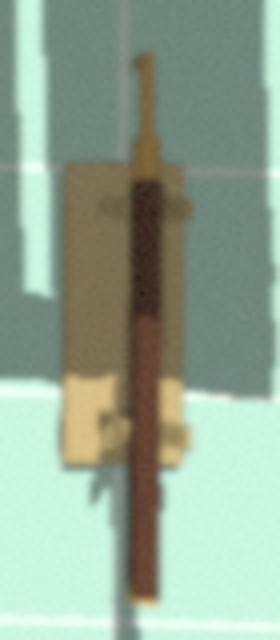

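View pics/s_ring.png

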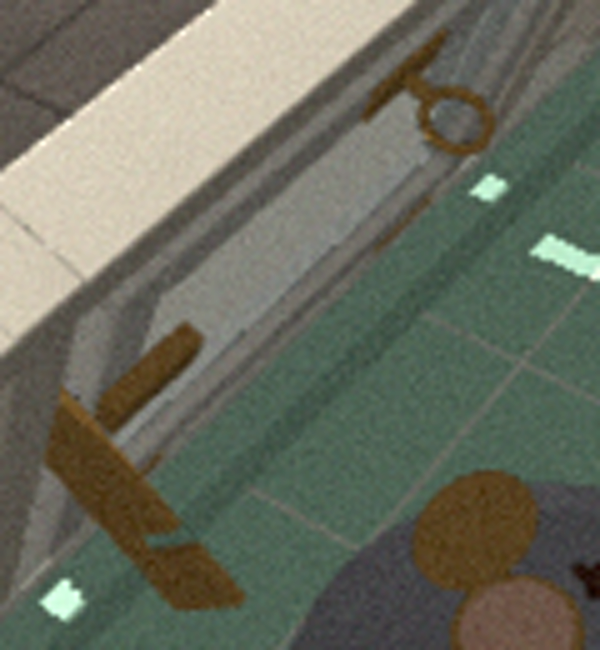

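View pics/t_ring.png

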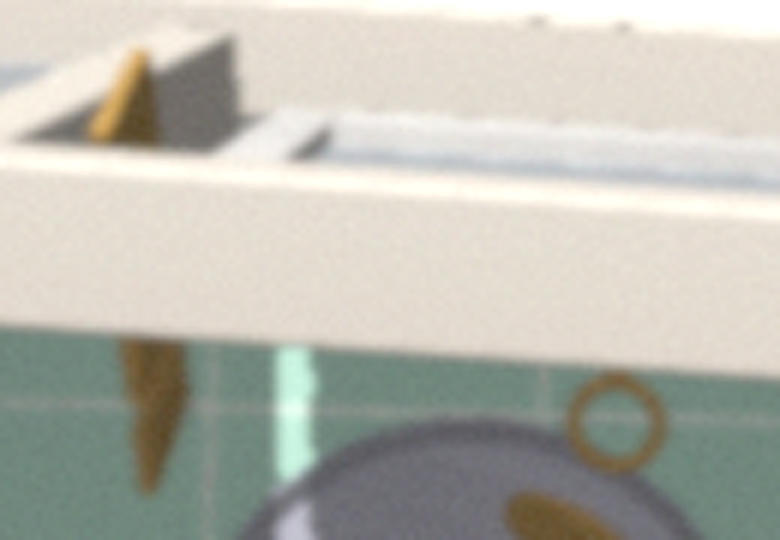

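View pics/t_win.png

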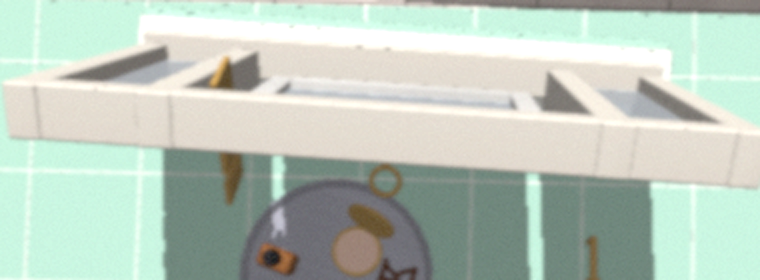

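```bash
python3 - <<'E'
from h import *
s=cam("side");t=cam("top")
def q(x0,y0,k,u,v): return ((u+.5)/k+x0-.5,(v+.5)/k+y0-.5)
ring=tri(s,q(140,135,5,455,120),t,q(140,80,6,617,424)); print("ring",ring)
# hook rod end /butt
print("hook corner",tri(s,q(280,155,5,80,70),t,q(310,165,4,146,60)))
print("butt",tri(s,q(280,155,5,650,312),t,q(310,165,4,145,600)))
for z in (.071,.082):
  a=plane(t,q(310,165,4,144,600),z);b=plane(t,q(310,165,4,147,180),z);print(z,a,b,np.degrees(np.arctan2(b[1]-a[1],b[0]-a[0])),np.linalg.norm(a-b))
for p in [(62,463),(62,163),(184,466),(184,163)]: print("rest",plane(t,q(310,165,4,*p),.012))
crop(s,50,215,130,305,5,"pics/s_c1.png");crop(s,270,35,330,85,8,"pics/s_c2.png")
crop(t,40,85,100,140,8,"pics/t_c1.png");crop(t,390,105,450,160,8,"pics/t_c2.png")
E
python3 - <<'E'
import cv2,numpy as np
a=[cv2.resize(cv2.imread(f"pics/{n}.png"),(390,290)) for n in("s_c1","s_c2","t_c1","t_c2")]
print([cv2.imread(f"pics/{n}.png").shape for n in("s_c1","s_c2","t_c1","t_c2")])
cv2.imwrite("pics/m.png",np.vstack([np.hstack(a[:2]),np.hstack(a[2:])]))
E
```

```text
ring (array([0.66075568, 0.02987733, 0.30273234]), [np.float64(0.0006232125493063948), np.float64(0.0006232125493064294)])
hook corner (array([ 0.62892733, -0.22221399,  0.07538607]), [np.float64(0.0012801600300677808), np.float64(0.0012801600300677192)])
butt (array([ 0.29873981, -0.22457258,  0.07847178]), [np.float64(0.003654594653215879), np.float64(0.0036545946532158618)])
0.071 [ 0.29322999 -0.22716922  0.071     ] [ 0.55277258 -0.22545814  0.071     ] 0.37772670367451516 0.25954822894349644
0.082 [ 0.2960866 -0.2246072  0.082    ] [ 0.55269048 -0.22291549  0.082     ] 0.3777267036745157 0.25660946429184744
rest [ 0.36549847 -0.18571518  0.012     ]
rest [ 0.56308674 -0.18247559  0.012     ]
rest [ 0.3656346  -0.26601943  0.012     ]
rest [ 0.56512433 -0.26351053  0.012     ]
[(450, 400, 3), (400, 480, 3), (440, 480, 3), (440, 480, 3)]
```

View pics/m.png

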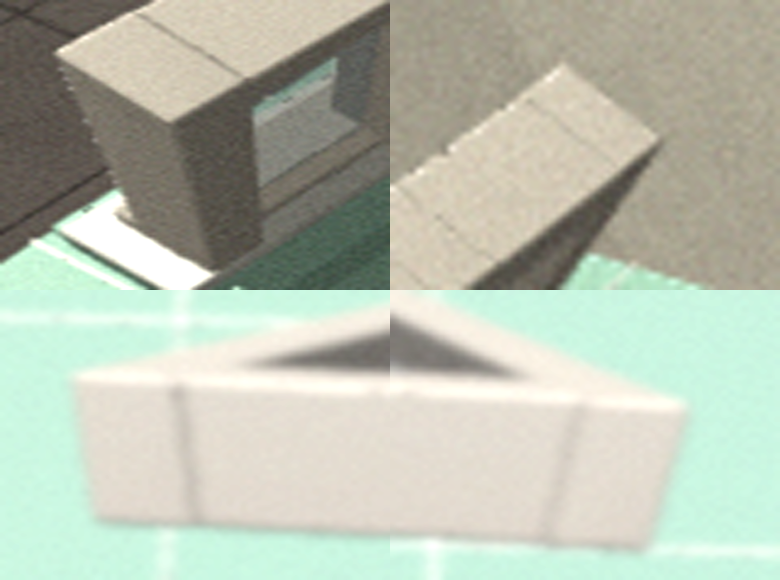

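Run:
```python
from h import *
s=cam("side");t=cam("top")
def g(x0,y0,W,H,k,u,v): return ((u+.5)*W/390/k+x0-.5,(v+.5)*H/290/k+y0-.5)
for nm,us,ut in (("room",[(178,120),(270,140)],[(95,230),(262,258)]),("outer",[(60,50),(175,65)],[(75,90),(296,115)])):
    A=tri(s,g(50,215,400,450,5,*us[0]),t,g(40,85,480,440,8,*ut[0]))
    B=tri(s,g(270,35,480,400,8,*us[1]),t,g(390,105,480,440,8,*ut[1]))
    d=B[0]-A[0]; print(nm,A,B,np.linalg.norm(d),np.degrees(np.arctan2(d[0],-d[1])))
```

```text
room (array([0.67964382, 0.3570018 , 0.37285905]), [np.float64(0.0005799094905116262), np.float64(0.0005799094905117646)]) (array([ 0.65270427, -0.29957373,  0.37123482]), [np.float64(0.0009772898662377097), np.float64(0.000977289866237752)]) 0.6571299811683248 -2.3495504441586332
outer (array([0.7221529, 0.3550967, 0.3919371]), [np.float64(0.0003437260968103124), np.float64(0.00034372609681032466)]) (array([ 0.69507543, -0.29923996,  0.39229977]), [np.float64(0.00016898865858887827), np.float64(0.00016898865858895967)]) 0.6548967726536393 -2.3696363513825975
```

>>> move_arm(series=[[[0,0,0,0,0,10.2,1],[0,0,0,0,0,10.2,1],[0,0,0,0,0,10.2,1],[0,0,0,0,0,10.2,1],[0,0,0,0,0,10.2,1],[0,0,0,0,0,10.2,1],[0,0,0,0,0,10.2,1],[0,0,0,0,0,10.2,1],[0,0,0,0,0,10.2,1],[0,0,0,0,0,10.2,1],[0,0,0,0,0,10.2,1],[0,0,0,0,0,10.2,1]]])

```text
time_s: 1.9
tcp_pos: [0.1732, 0.6005, 0.2226]
ee_rot: [[-0.658, 0.753, -0.0], [0.753, 0.658, -0.0], [0.0, -0.0, -1.0]]
wrist_force: [0.3, 1.1, -0.1]
gripper_width: 0.999
```

>>> move_arm(series=[[[0,0,0,0,0,10.2,1],[0,0,0,0,0,10.2,1],[0,0,0,0,0,10.2,1],[0,0,0,0,0,10.2,1],[0,0,0,0,0,0,1]]])

```text
time_s: 2.52
tcp_pos: [0.1755, 0.6004, 0.2225]
ee_rot: [[-0.016, 1.0, -0.003], [1.0, 0.016, 0.0], [0.0, -0.003, -1.0]]
wrist_force: [0.6, -0.5, 0.2]
gripper_width: 1.001
```

>>> move_arm(series=[[[-5,4,0.3,0,0,0,1],[-5,4,0.3,0,0,0,1],[-5,4,0,0,0,0,1],[-5,4,0,0,0,0,1],[-5,4,0,0,0,0,1],[-5,4,0,0,0,0,1],[-5.25,1,0,0,0,0,1],[-5.25,1,0,0,0,0,1],[-5.25,1,0,0,0,0,1],[-5.25,1,0,0,0,0,1],[-5.25,1,0,0,0,0,1],[-5.25,0,0,0,0,0,1]]])

```text
time_s: 4.03
tcp_pos: [0.4699, -0.0042, 0.2159]
ee_rot: [[-0.016, 1.0, -0.002], [1.0, 0.016, 0.0], [0.0, -0.002, -1.0]]
wrist_force: [1.0, 0.1, -0.1]
gripper_width: 1.002
```

>>> move_arm(series=[[[-5.25,0,0,0,0,0,1],[-5.25,0,0,0,0,0,1],[-5.25,0,0,0,0,0,1],[-5.25,0,0,0,0,0,1],[0,0,0,0,0,0,1]]])

```text
time_s: 4.65
tcp_pos: [0.4725, -0.2154, 0.2153]
ee_rot: [[-0.01, 1.0, -0.004], [1.0, 0.01, -0.0], [-0.0, -0.004, -1.0]]
wrist_force: [0.2, 0.0, -0.6]
gripper_width: 0.998
```

>>> move_arm(series=[[[-0.9,-0.7,3,0,0,0,1],[0,0,4,0,0,0,1],[0,0,3,0,0,0,0.2],[0,0,0,0,0,0,0.1],[0,0,0,0,0,0,0.1],[0,0,0,0,0,0,0.1]]])

```text
time_s: 5.4
tcp_pos: [0.4669, -0.2216, 0.1173]
ee_rot: [[-0.017, 1.0, -0.0], [1.0, 0.017, -0.001], [-0.001, -0.0, -1.0]]
wrist_force: [0.2, 0.2, -0.1]
gripper_width: 0.631
```

Run:
```python
from h import *
s=cam("side");t=cam("top")
crop(s,270,125,430,245,5,"pics/s1.png")
crop(t,300,150,400,330,3,"pics/t1.png")
```

```text
(no output)
```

View pics/s1.png

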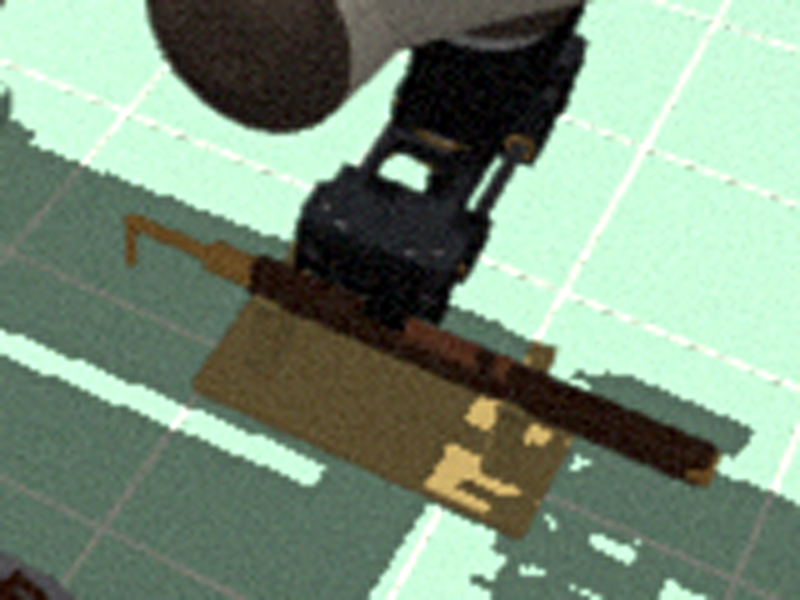

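View pics/t1.png

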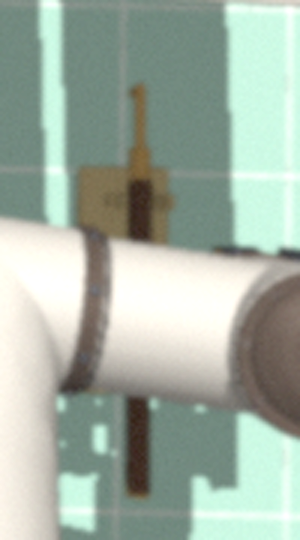

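>>> move_arm(series=[[[-0.3,-0.1,3,0,0,-0.4,0.6],[0,0,2.5,0,0,0,0.6],[0,0,1,0,0,0,0.6],[0,0,0,0,0,0,0.6],[0,0,0,0,0,0,0.6]]])

```text
time_s: 6.12
tcp_pos: [0.4654, -0.2248, 0.0517]
ee_rot: [[-0.024, 1.0, -0.001], [1.0, 0.024, -0.0], [-0.0, -0.001, -1.0]]
wrist_force: [-0.0, -0.1, 1.1]
gripper_width: 0.801
```

>>> move_arm(series=[[[0,0,0,0,0,0.8,0.4],[0,0,0,0,0,0,0.1],[0,0,0,0,0,0,-1],[0,0,0,0,0,0,-1],[0,0,0,0,0,0,-1],[0,0,0,0,0,0,-1],[0,0,0,0,0,0,-1]]])

```text
time_s: 7.0
tcp_pos: [0.4645, -0.2247, 0.0506]
ee_rot: [[-0.009, 1.0, -0.003], [1.0, 0.009, 0.0], [0.0, -0.003, -1.0]]
wrist_force: [-0.2, -0.9, -0.2]
gripper_width: 0.201
```

>>> move_arm(series=[[[0,0,0,0,0,0,-1],[0,0,-0.5,0,0,0,-1],[0,0,-1.5,0,0,0,-1],[0,0,-3,0,0,0,-1],[0,0,-4,0,0,0,-1],[0,0,-4,0,0,0,-1],[0,0,-4,0,0,0,-1],[0,0,-4,0,0,0,-1],[0,0,0,0,0,0,-1],[0,0,0,0,0,0,-1]]])

```text
time_s: 8.25
tcp_pos: [0.4644, -0.2243, 0.2603]
ee_rot: [[-0.009, 1.0, -0.004], [1.0, 0.009, 0.001], [0.001, -0.004, -1.0]]
wrist_force: [-0.1, 0.5, -3.0]
gripper_width: 0.205
```

Run:
```python
from h import *
s=cam("side");t=cam("top")
cv2.imwrite("pics/s2.png",s["img"]);cv2.imwrite("pics/t2.png",t["img"])
crop(s,230,60,430,210,4,"pics/s2.png")
crop(t,300,100,400,330,2,"pics/t2.png")
```

```text
(no output)
```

View pics/s2.png

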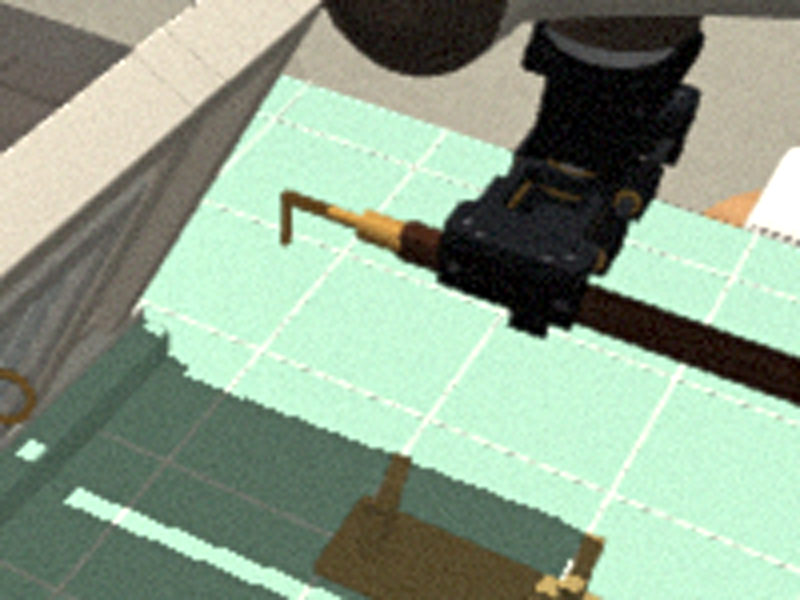

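View pics/t2.png

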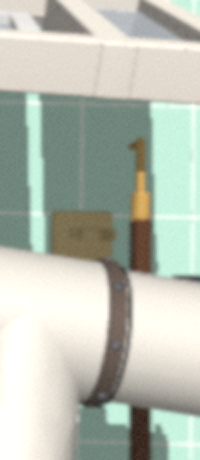

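Run:
```python
from h import *
s=cam("side");t=cam("top")
crop(s,290,98,330,128,16,"pics/a.png")
crop(t,355,160,385,220,10,"pics/b.png")
p=r.sense()["tcp_pos"]; R=r.sense()["ee_rot"]; print(p)
g=p-.019*R[:,2]
rod=g+.163*R[:,1]; tip=rod+.035*R[:,2]
print("exp",rod,tip,proj(s,rod),proj(s,tip),proj(t,rod),proj(t,tip))
```

```text
[ 0.46459249 -0.22451794  0.2593901 ]
exp [ 0.62769767 -0.22301852  0.27740259] [ 0.62748548 -0.2229954   0.24240324] [[302.43936591 110.52095023]] [[301.35938909 121.93390309]] [[369.75970976 171.60961284]] [[364.8198986  173.39643814]]
```

View pics/a.png

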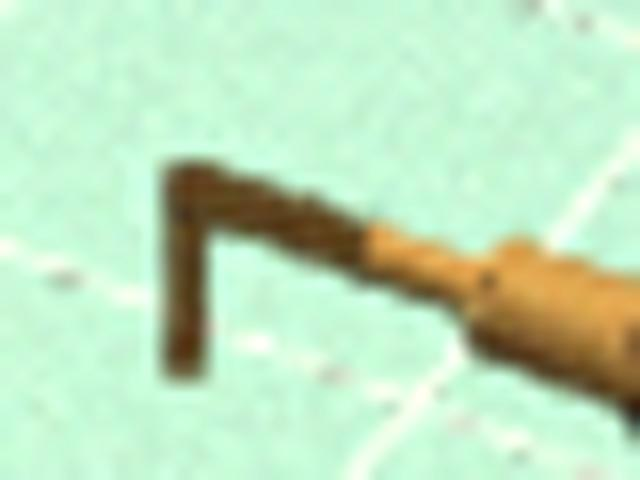

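View pics/b.png

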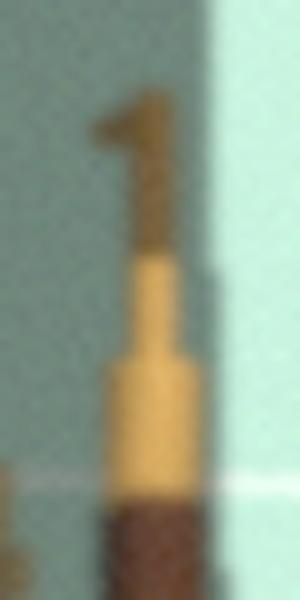

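Run:
```python
from h import *
s=cam("side");t=cam("top")
print("rod",tri(s,(301.4,109.3),t,(370,171.0)))
print("tip",tri(s,(301,121.1),t,(364.6,172.8)))
print(r.sense()["tcp_pos"])
# slot estimate: latch
def q(x0,y0,k,u,v): return ((u+.5)/k+x0-.5,(v+.5)/k+y0-.5)
W=np.array([.6648,.0297,0]);wx=np.array([.9992,-.0411,0]);wy=np.array([.0411,.9992,0]);wz=np.array([0,0,1])
H=W+.15*wx+.06*wz
# intersect ray with plane y_w = .165..0.18
for yy in(.17,.18,.19):
  for nm,uv in(("slotL",(150,545)),("slotR",(183,528)),("tip",(240,598)),("top",(60,395)),("mid",(45,455))):
    d=ray(s,q(140,135,5,*uv));C=s["C"]
    k=((H+yy*wy-C)@wy)/(d@wy);P=C+k*d-H
    a,b=-(P@wx),P@wz
    print(yy,nm,"r",np.hypot(a,b),"lean",np.arctan2(a,b))
```

```text
rod (array([ 0.62934648, -0.22204144,  0.28095383]), [np.float64(0.0009064857426908901), np.float64(0.000906485742690774)])
tip (array([ 0.62826203, -0.22171021,  0.24557033]), [np.float64(0.00013826455966904836), np.float64(0.00013826455966907877)])
[ 0.46490034 -0.22459767  0.25972852]
0.17 slotL r 0.15393300819242975 lean 0.8144966223447241
0.17 slotR r 0.19801615414484808 lean 0.7770387615351675
0.17 tip r 0.19811216603154694 lean 0.9737016216460886
0.17 top r 0.20525065175314025 lean 0.4174858588438293
0.17 mid r 0.13779004747892729 lean 0.4168455915430249
0.18 slotL r 0.18384378898488896 lean 0.7701008081167462
0.18 slotR r 0.22641090716195755 lean 0.7469319256331676
0.18 tip r 0.22479383025848332 lean 0.912629056347572
0.18 top r 0.23344106736562906 lean 0.44443529283059563
0.18 mid r 0.16863891224613256 lean 0.4542920745015807
0.19 slotL r 0.21401531311882058 lean 0.7381736661198923
0.19 slotR r 0.2549650829969588 lean 0.7235511461104315
0.19 tip r 0.25213495398726127 lean 0.8646534077479885
0.19 top r 0.26176444710043556 lean 0.46556547690240097
0.19 mid r 0.1996510269439077 lean 0.4801327681415626
```

```bash
cat >> h.py <<'E'
from scipy.spatial.transform import Rotation as Ro
RING=np.array([.6608,.0299,.3027]); OFF=np.array([.001,.001,.003])
yaw=-np.radians(2.36)
wx=np.array([np.cos(yaw),np.sin(yaw),0]);wy=np.array([-np.sin(yaw),np.cos(yaw),0]);wz=np.array([0,0,1.])
def ringat(phi): # lean, relative to shut .42
    f=lambda p:.286*(-np.sin(p)*wx+np.cos(p)*wz)+.041*(-np.cos(p)*wx-np.sin(p)*wz)
    return RING+f(phi)-f(.42)
def axes(pitch):
    a=np.radians(pitch); px=np.cos(a)*wx+np.sin(a)*wz; pz=-np.sin(a)*wx+np.cos(a)*wz
    return px,pz,np.column_stack([wy,px,-pz])
def tcp_for(tip,pitch):
    px,pz,R=axes(pitch); return tip-OFF+.016*pz-.163*px,R
def tipnow():
    s=r.sense();R=s["ee_rot"]; return s["tcp_pos"]+OFF+.016*R[:,2]+.163*R[:,1]
def rows(p1,R1,n,p0=None,R0=None):
    s=r.sense(); p0=s["tcp_pos"] if p0 is None else p0; R0=s["ee_rot"] if R0 is None else R0
    w=Ro.from_matrix(R0.T@R1).as_rotvec()
    for i in range(n):
        Ri=R0@Ro.from_rotvec(w*i/n).as_matrix()
        d=Ri.T@(p1-p0)/n*100
        print(np.round(d,2),np.round(np.degrees(w)/n,2))
E
python3 - <<'E'
from h import *
zr=-np.sin(.42)*wx+np.cos(.42)*wz
p,R=tcp_for(RING+.055*zr-.04*wx,20); print(p); rows(p,R,8)
E
```

```text
[0.43891846 0.03800321 0.30920569]
[ 3.29 -0.3  -0.62] [-2.54 -0.07  0.36]
[ 3.28 -0.29 -0.63] [-2.54 -0.07  0.36]
[ 3.28 -0.28 -0.65] [-2.54 -0.07  0.36]
[ 3.28 -0.27 -0.66] [-2.54 -0.07  0.36]
[ 3.28 -0.26 -0.68] [-2.54 -0.07  0.36]
[ 3.27 -0.25 -0.7 ] [-2.54 -0.07  0.36]
[ 3.27 -0.24 -0.71] [-2.54 -0.07  0.36]
[ 3.27 -0.23 -0.72] [-2.54 -0.07  0.36]
```

>>> move_arm(series=[[[0,-2,0,0,0,0,-1],[3.3,0,-0.6,-2.5,0,0.4,-1],[3.3,0,-0.6,-2.5,0,0.4,-1],[3.3,0,-0.6,-2.5,0,0.4,-1],[3.3,0,-0.7,-2.5,0,0.4,-1],[3.3,0,-0.7,-2.5,0,0.4,-1],[3.3,0,-0.7,-2.5,0,0.3,-1],[3.3,0,-0.7,-2.5,0,0.3,-1],[3.2,0,-0.7,-2.5,0,0.3,-1],[0,0,0,0,0,0,-1],[0,0,0,0,0,0,-1]]])

```text
time_s: 9.93
tcp_pos: [0.4405, 0.038, 0.3131]
ee_rot: [[0.04, 0.94, 0.338], [0.999, -0.04, -0.006], [0.008, 0.338, -0.941]]
wrist_force: [0.0, 0.8, -1.1]
gripper_width: 0.205
```

Run:
```python
from h import *
s=cam("side");t=cam("top")
crop(s,180,80,380,220,4,"pics/s3.png")
crop(t,200,90,300,190,6,"pics/t3.png")
zr=-np.sin(.42)*wx+np.cos(.42)*wz
tp=tipnow();print("tip",tp,"rel ring",tp-RING,proj(s,tp),proj(t,tp))
p,R=tcp_for(RING+.055*zr-.04*wx,20); rows(p,R,1)
```

```text
tip [0.60048329 0.0315793  0.35614993] rel ring [-0.06031671  0.0016793   0.05344993] [[254.86013603 150.57162804]] [[239.27751404 178.89874547]]
[ 0.04 -0.31  0.31] [-0.25 -0.41 -0.18]
```

View pics/s3.png

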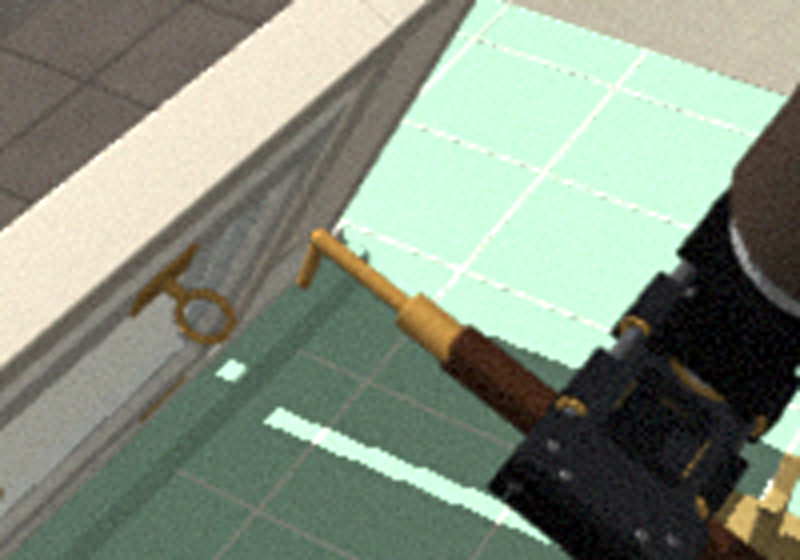

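View pics/t3.png

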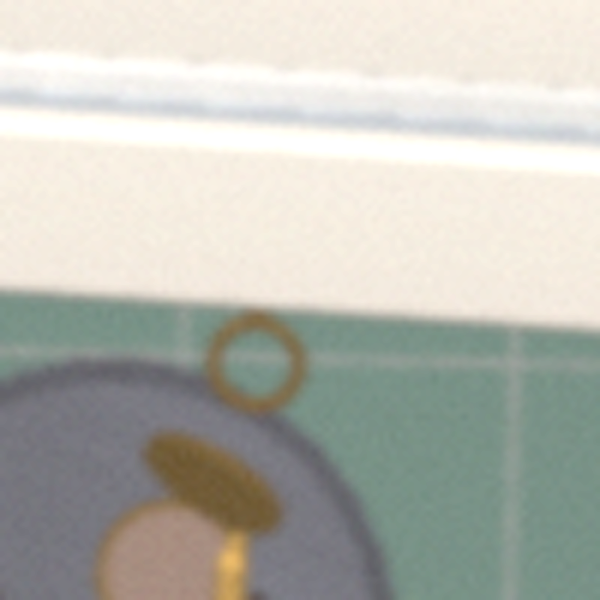

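Run:
```python
from h import *
s=cam("side");t=cam("top")
S=r.sense();R=S["ee_rot"];rod=S["tcp_pos"]+OFF-.019*R[:,2]+.163*R[:,1]
print("rod exp",rod,proj(s,rod),proj(t,rod))
print("rodtri",tri(s,(180+319/4-.4,80+237/4-.4),t,(238.3,179.0)))
# ring masks
for c,(x0,y0,x1,y1),n in((t,(230,138,256,160),"t"),(s,(222,148,242,168),"s")):
    h=cv2.cvtColor(c["img"],cv2.COLOR_BGR2HSV)[y0:y1,x0:x1]
    m=((h[...,0]>8)&(h[...,0]<28)&(h[...,1]>110)).astype(np.uint8)
    print("\n".join("".join(".#"[v] for v in rr) for rr in m)) 
    cn,_=cv2.findContours(m,cv2.RETR_EXTERNAL,cv2.CHAIN_APPROX_NONE); k=max(cn,key=len); print(n,[np.array(e) for e in [cv2.fitEllipse(k)[0],cv2.fitEllipse(k)[1]]],x0,y0)
```

```text
rod exp [0.58874891 0.03166048 0.38916117] [[260.08289482 139.47467601]] [[238.16206396 184.22669321]]
rodtri (array([0.59495559, 0.03026616, 0.38725837]), [np.float64(0.003181657375216825), np.float64(0.0031816573752168325)])
..........................
..........................
..........................
..........................
..........................
............##............
..........................
..........................
..........................
..........................
..........................
..........................
..........................
..........................
..........................
..........................
..........................
..........................
..........................
..........................
..........................
..........................Traceback (most recent call last):
  File "<stdin>", line 11, in <module>
cv2.error: OpenCV(4.12.0) /io/opencv/modules/imgproc/src/shapedescr.cpp:361: error: (-201:Incorrect size of input array) There should be at least 5 points to fit the ellipse in function 'fitEllipseNoDirect'
```

Run:
```python
from h import *
s=cam("side");t=cam("top");res={}
for c,(x0,y0,x1,y1),n in((t,(231,140,254,161),"t"),(s,(223,149,240,168),"s")):
    im=cv2.resize(c["img"][y0:y1,x0:x1],None,fx=4,fy=4,interpolation=cv2.INTER_CUBIC).astype(int)
    m=((im[...,2]>im[...,0]+12)&(im[...,2]>im[...,1]-4)).astype(np.uint8)
    print("\n".join("".join(".#"[v] for v in rr[::2]) for rr in m[::4])) 
    cn,_=cv2.findContours(m,cv2.RETR_CCOMP,cv2.CHAIN_APPROX_NONE)
    for k in cn:
        if len(k)>25:
            e=cv2.fitEllipse(k);res[n]=res.get(n,[])+[((e[0][0]+.5)/4+x0-.5,(e[0][1]+.5)/4+y0-.5)];print(n,res[n][-1],np.array(e[1])/4)
```

```text
.........................##.###...####.#.#####
.....................#..###...................
....................########..................
...............###############................
.............####################.............
...........###########...##########...........
..........#######.............#######.........
.........######.................#######.......
........#####....................######.......
.......######.....................######......
.......######......................#####......
.......#####.......................######.....
.......######......................#####......
.......#######....................#####.......
........#######..................######.......
.........#########.............#######........
...........#########################..........
.............#####################............
................###############...............
..............................................
..............................................
t (242.23424434661865, 149.60755825042725) [16.11558723 18.32106972]
t (242.24415111541748, 150.10107231140137) [11.0850296  11.72299671]
####..............................
####..............................
#####.............................
########...#######................
########################..........
############################......
.##########........##########.....
..#######.............########....
#######.................##########
#######...................#######.
.######...................#######.
..######...................######.
..#######.................#######.
...########..............#######..
....##########.......#.########...
.......#######################....
.........###################......
.............############.........
..................................
s (230.28948068618774, 157.92572498321533) [13.66978264 19.79306602]
s (230.72498607635498, 158.68094062805176) [ 8.24718571 10.64595985]
```

```bash
python3 - <<'E'
from h import *
s=cam("side");t=cam("top")
p,e=tri(s,(230.7,158.5),t,(242.24,150.1));print(p,e)
E
sed -i 's/^RING=np.array(\[.6608,.0299,.3027\])/RING=np.array([.6620,.0310,.3040])/' h.py
python3 - <<'E'
from h import *
print(RING)
zr=-np.sin(.42)*wx+np.cos(.42)*wz
a=tcp_for(RING+.035*zr,20); print(a[0]); rows(*a,4)
E
```

```text
[0.66069978 0.03005605 0.30324492] [np.float64(0.00032889280861019856), np.float64(0.0003288928086099011)]
[0.662 0.031 0.304]
[0.48823283 0.03712027 0.29224391]
[0.03 0.93 0.9 ] [-0.05 -0.11 -0.04]
[0.03 0.93 0.9 ] [-0.05 -0.11 -0.04]
[0.03 0.93 0.9 ] [-0.05 -0.11 -0.04]
[0.03 0.93 0.9 ] [-0.05 -0.11 -0.04]
```

```bash
sed -i 's/^RING=np.array(\[[^]]*\])/RING=np.array([.6607,.0301,.3032])/' h.py
```

>>> move_arm(series=[[[0,0.9,0.9,0,-0.1,0,-1],[0,0.9,0.9,0,-0.1,0,-1],[0,0.9,0.9,0,-0.1,0,-1],[0,0.9,0.9,0,-0.1,0,-1],[0,0,0,0,0,0,-1],[0,0,0,0,0,0,-1],[0,0,0,0,0,0,-1]]])

```text
time_s: 11.2
tcp_pos: [0.4867, 0.0364, 0.2921]
ee_rot: [[0.043, 0.94, 0.339], [0.999, -0.041, -0.013], [0.002, 0.339, -0.941]]
wrist_force: [0.0, 0.5, -1.3]
gripper_width: 0.198
```

Run:
```python
from h import *
s=cam("side");t=cam("top")
crop(s,190,90,310,190,6,"pics/s4.png")
crop(t,200,110,280,190,7,"pics/t4.png")
tp=tipnow();print("tip",tp,"rel ring",(tp-RING)@np.array([wx,wy,wz]).T,proj(s,tp),proj(t,tp), r.sense()["ee_rot"])
zr=-np.sin(.42)*wx+np.cos(.42)*wz
a=tcp_for(RING-.015*zr,20); print(a[0]); rows(*a,5)
```

```text
tip [0.64626111 0.03062745 0.33541924] rel ring [-1.44483657e-02 -6.75688189e-05  3.22192420e-02] [[235.73102819 149.6035731 ]] [[240.97878484 155.01344388]] [[ 0.04242927  0.93979023  0.33910776]
 [ 0.99909751 -0.04058346 -0.01253596]
 [ 0.00198099  0.33933361 -0.94066401]]
[0.50730356 0.03538073 0.24578946]
[-0.01  0.07  1.01] [-0.03 -0.02 -0.02]
[-0.01  0.07  1.01] [-0.03 -0.02 -0.02]
[-0.01  0.07  1.01] [-0.03 -0.02 -0.02]
[-0.    0.07  1.01] [-0.03 -0.02 -0.02]
[-0.    0.07  1.01] [-0.03 -0.02 -0.02]
```

View pics/s4.png

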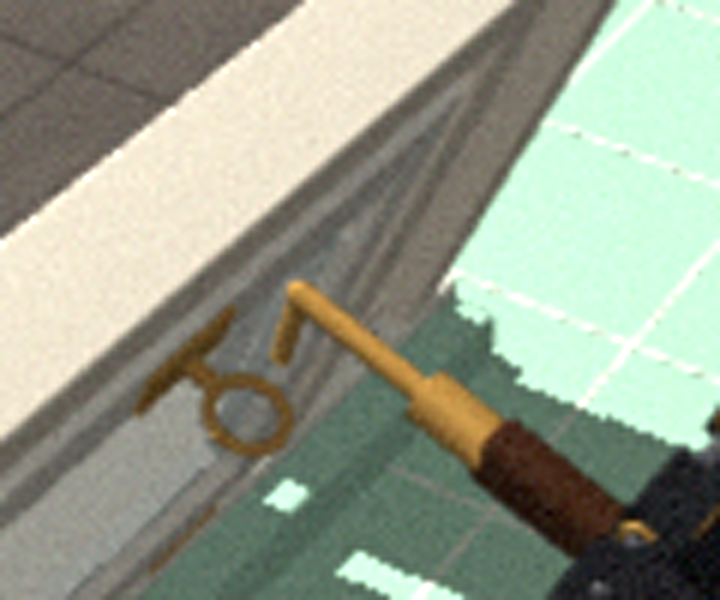

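View pics/t4.png

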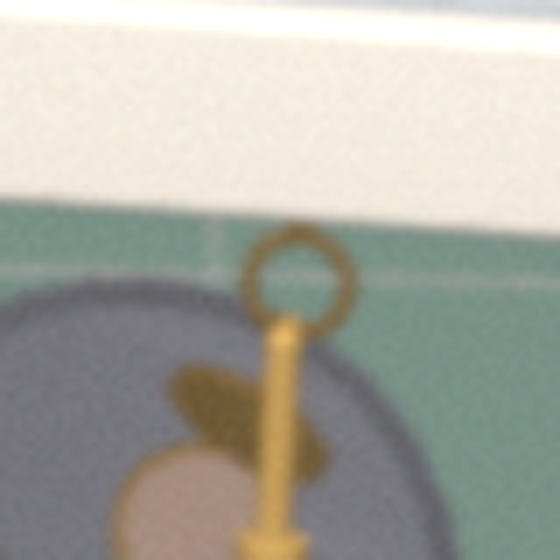

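>>> move_arm(series=[[[0.1,0.3,0.6,0,0,0,-1],[0,0.1,0.8,0,0,0,-1],[0,0.05,0.8,0,0,0,-1],[0,0.05,0.8,0,0,0,-1],[0,0,0,0,0,0,-1]]])

```text
time_s: 11.92
tcp_pos: [0.5015, 0.0365, 0.2641]
ee_rot: [[0.043, 0.941, 0.337], [0.999, -0.041, -0.014], [0.001, 0.337, -0.942]]
wrist_force: [-0.5, -0.0, -1.4]
gripper_width: 0.206
```

Run:
```python
from h import *
s=cam("side");t=cam("top")
crop(s,190,90,310,190,6,"pics/s5.png")
crop(t,200,110,280,190,7,"pics/t5.png")
tp=tipnow();print("rel ring",(tp-RING)@np.array([wx,wy,wz]).T,r.sense()["wrist_force"])
```

```text
rel ring [0.0007286  0.00080652 0.00511858] [ 0.49028991  0.32333387 -1.74938908]
```

View pics/s5.png

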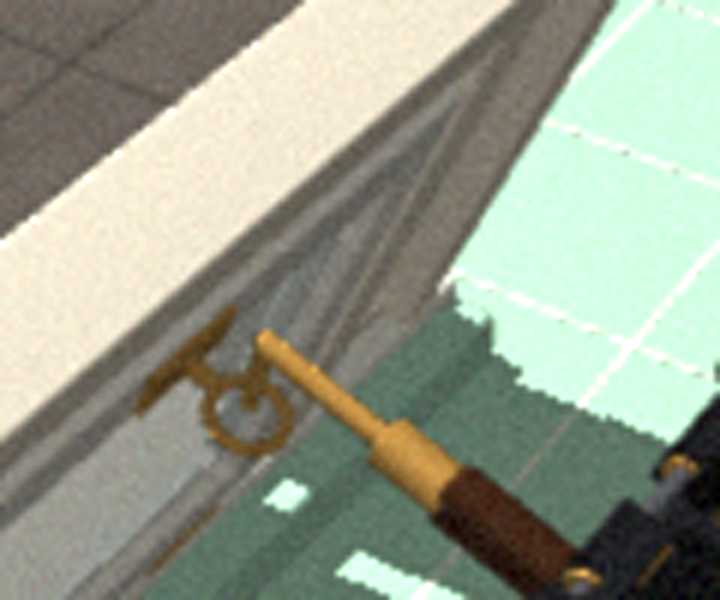

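View pics/t5.png

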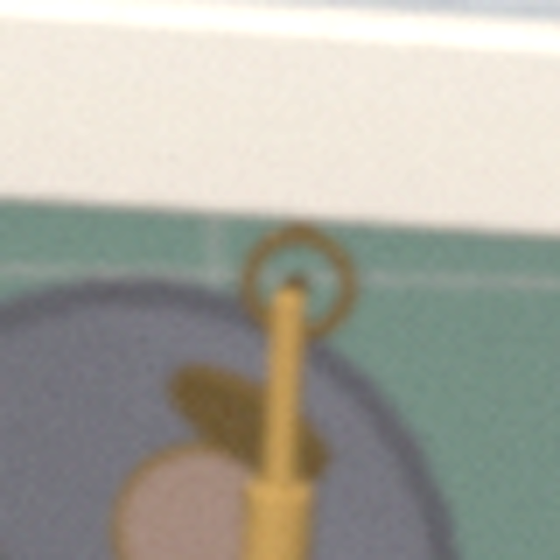

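>>> move_arm(series=[[[0,0.05,0.7,0,0,0,-1],[0,0.05,0.7,0,0,0,-1],[0,0.05,0.7,0,0,0,-1],[0,0,0,0,0,0,-1],[0,0,0,0,0,0,-1]]])

```text
time_s: 12.65
tcp_pos: [0.5104, 0.0365, 0.2461]
ee_rot: [[0.043, 0.94, 0.339], [0.999, -0.041, -0.013], [0.001, 0.339, -0.941]]
wrist_force: [-0.8, -0.9, -1.6]
gripper_width: 0.204
```

Run:
```python
from h import *
s=cam("side");t=cam("top")
crop(s,190,90,310,190,6,"pics/s6.png")
S=r.sense()
tp=tipnow();print("rel ring",(tp-RING)@np.array([wx,wy,wz]).T,S["wrist_force"],S["moment"])
# plan pull: contact when finger at room side of the hole. finger axis 8mm toward room
R0=S["ee_rot"]
for ph in np.arange(.42,.90,.04):
    d=ringat(ph)-ringat(.42); print(round(ph-.42,2),np.round(d@np.array([wx,wy,wz]).T*100,2),"tool",np.round(R0.T@d*100,2))
```

```text
rel ring [ 0.00923255  0.00094035 -0.01367542] [-0.54137835  0.27958073 -1.81991775] [ 0.11798449  0.64506679 -0.01944817]
0.0 [0. 0. 0.] tool [0. 0. 0.]
0.04 [-0.97  0.   -0.64] tool [-0.   -1.12  0.27]
0.08 [-1.9   0.   -1.31] tool [-0.01 -2.24  0.59]
0.12 [-2.82 -0.   -2.02] tool [-0.01 -3.33  0.95]
0.16 [-3.7  -0.   -2.77] tool [-0.01 -4.42  1.35]
0.2 [-4.55 -0.   -3.55] tool [-0.01 -5.48  1.79]
0.24 [-5.37 -0.   -4.36] tool [-0.02 -6.53  2.28]
0.28 [-6.15 -0.   -5.21] tool [-0.02 -7.56  2.81]
0.32 [-6.91 -0.   -6.09] tool [-0.02 -8.56  3.38]
0.36 [-7.62 -0.   -6.99] tool [-0.02 -9.54  3.99]
0.4 [-8.3  -0.   -7.93] tool [ -0.03 -10.5    4.64]
0.44 [-8.94 -0.   -8.89] tool [ -0.03 -11.43   5.33]
```

View pics/s6.png

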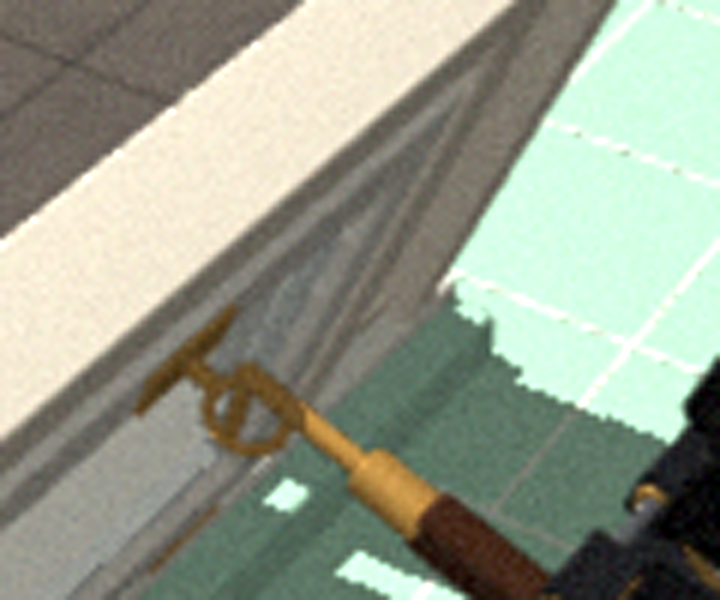

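>>> move_arm(series=[[[0,-0.4,0,0,0,0,-1],[0,-0.4,0,0,0,0,-1],[0,-0.2,0,0,0,0,-1],[0,0,0,0,0,0,-1]]])

```text
time_s: 13.25
tcp_pos: [0.5006, 0.0369, 0.2427]
ee_rot: [[0.043, 0.94, 0.339], [0.999, -0.041, -0.013], [0.002, 0.339, -0.941]]
wrist_force: [-0.4, -0.6, -1.3]
gripper_width: 0.203
```

>>> move_arm(series=[[[0,-0.3,0.05,0,0,0,-1],[0,-0.3,0.05,0,0,0,-1],[0,0,0,0,0,0,-1]]])

```text
time_s: 13.62
tcp_pos: [0.4957, 0.0373, 0.2399]
ee_rot: [[0.042, 0.94, 0.339], [0.999, -0.04, -0.013], [0.002, 0.339, -0.941]]
wrist_force: [2.8, -0.0, -0.6]
gripper_width: 0.202
```

>>> move_arm(series=[[[0,-0.56,0.14,0,0,0,-1],[0,-0.56,0.15,0,0,0,-1],[0,-0.56,0.16,0,0,0,-1],[0,-0.55,0.17,0,0,0,-1],[0,0,0,0,0,0,-1]]])

```text
time_s: 14.25
tcp_pos: [0.4755, 0.0374, 0.2254]
ee_rot: [[0.043, 0.941, 0.336], [0.999, -0.041, -0.014], [0.001, 0.337, -0.942]]
wrist_force: [0.4, -0.7, -1.2]
gripper_width: 0.201
```

```bash
cat > st.py <<'E'
from h import *
s=cam("side");t=cam("top")
import sys
k=sys.argv[1]
crop(s,140,115,280,265,5 if 0 else 4,f"pics/s{k}.png")
crop(t,140,80,280,200,4,f"pics/t{k}.png")
a=cv2.imread(f"pics/s{k}.png");b=cv2.imread(f"pics/t{k}.png");b=cv2.copyMakeBorder(b,0,a.shape[0]-b.shape[0],0,0,0);m=np.hstack([a,b]);cv2.imwrite(f"pics/m{k}.png",cv2.resize(m,None,fx=.71,fy=.71,interpolation=cv2.INTER_AREA))
S=r.sense();tp=tipnow();
M=np.array([wx,wy,wz]).T
# estimate theta: finger contact on room side of ring: tip + along finger to ring plane
best=None
for th in np.arange(0,.5,.002):
    ph=.42+th; rg=ringat(ph); zr=-np.sin(ph)*wx+np.cos(ph)*wz; xr=np.cos(ph)*wx+np.sin(ph)*wz
    f=-S["ee_rot"][:,2]; l=((rg-tp)@zr)/(f@zr); p=tp+l*f; e=(p-rg)@xr+.0075
    if best is None or abs(e)<abs(best[0]): best=(e,th,l,(p-rg)@wy)
print("theta",best[1],"depth mm",best[2]*1e3,"lat",best[3]*1e3,"F win",S["wrist_force"]@M,S["moment"],S["time_s"],"gw",S["gripper_width"])
th=best[1]
for k in(.02,.04,.06): print(k,np.round(S["ee_rot"].T@(ringat(.42+th+k)-ringat(.42+th))*100,2))
E
python3 st.py 7
```

```text
theta 0.10200000000000001 depth mm 15.118625265934021 lat 0.3954124524841785 F win [ 0.60751282  0.59316826 -0.61578243] [0.12299129 0.68882731 0.05447904] 14.35 gw 0.20452437210424027
0.02 [-0.   -0.55  0.19]
0.04 [-0.   -1.09  0.39]
0.06 [-0.   -1.63  0.6 ]
```

View pics/m7.png

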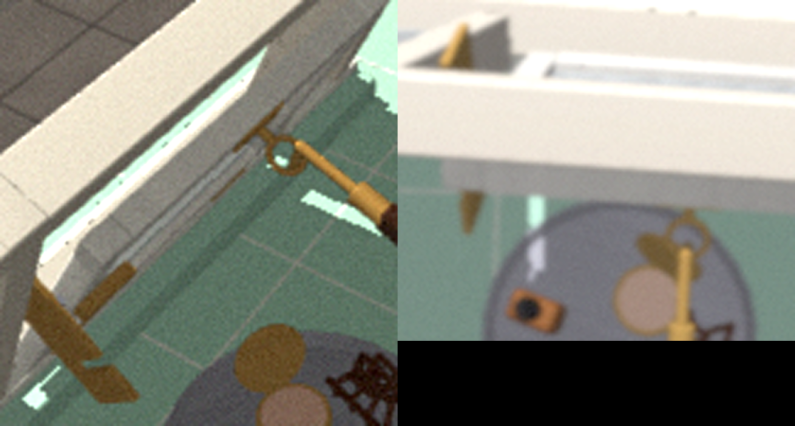

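Run:
```python
from h import *
s=cam("side");t=cam("top")
crop(s,215,140,275,190,10,"pics/z1.png"); crop(t,215,125,265,175,8,"pics/z2.png")
a=cv2.imread("pics/z1.png");b=cv2.imread("pics/z2.png");b=cv2.copyMakeBorder(b,0,100,0,0,0);cv2.imwrite("pics/z.png",cv2.resize(np.hstack([a,b]),None,fx=.79,fy=.79))
tp=tipnow();S=r.sense();rod=tp-.035*S["ee_rot"][:,2]
for c in(s,t): print(proj(c,tp),proj(c,rod),proj(c,ringat(.522)))
```

```text
[[241.11444153 175.3727511 ]] [[245.20318439 166.49265114]] [[240.60572238 169.14733613]]
[[241.66800371 164.92229642]] [[240.58775245 169.01259194]] [[241.62951943 163.44794902]]
```

View pics/z.png

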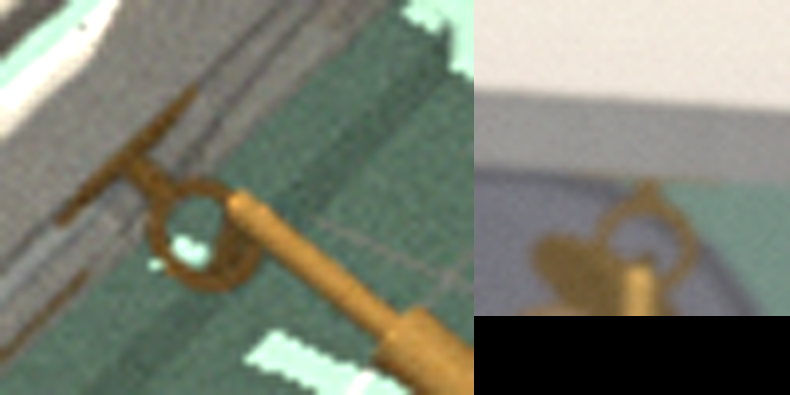

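>>> move_arm(series=[[[0,-0.55,0.19,0,0,0,-1],[0,-0.55,0.2,0,0,0,-1],[0,-0.54,0.2,0,0,0,-1],[0,-0.54,0.21,0,0,0,-1],[0,0,0,0,0,0,-1]]])

```text
time_s: 15.08
tcp_pos: [0.4578, 0.0383, 0.2105]
ee_rot: [[0.043, 0.941, 0.337], [0.999, -0.041, -0.014], [0.0, 0.337, -0.942]]
wrist_force: [-0.0, -1.1, -1.3]
gripper_width: 0.206
```

```bash
python3 st.py 8
```

```text
theta 0.182 depth mm 14.347829306526439 lat 0.5083837167959676 F win [-0.62376377 -0.24111774 -2.56180959] [0.07764555 0.70598776 0.00566862] 15.175 gw 0.20363999803099347
0.02 [-0.   -0.53  0.23]
0.04 [-0.   -1.05  0.47]
0.06 [-0.   -1.57  0.72]
```

>>> move_arm(series=[[[0,-0.27,0.11,0,0,0,-1],[0,-0.27,0.11,0,0,0,-1],[0,-0.27,0.12,0,0,0,-1],[0,-0.27,0.12,0,0,0,-1]]])

```text
time_s: 15.68
tcp_pos: [0.4503, 0.0392, 0.2033]
ee_rot: [[0.043, 0.94, 0.339], [0.999, -0.041, -0.013], [0.002, 0.339, -0.941]]
wrist_force: [3.5, -0.8, -1.5]
gripper_width: 0.203
```

>>> move_arm(series=[[[0,-0.27,0.12,0,0,0,-1],[0,-0.27,0.12,0,0,0,-1],[0,-0.27,0.12,0,0,0,-1]]])

```text
time_s: 16.05
tcp_pos: [0.4438, 0.0394, 0.1971]
ee_rot: [[0.043, 0.94, 0.338], [0.999, -0.041, -0.013], [0.002, 0.339, -0.941]]
wrist_force: [4.6, -1.3, -2.0]
gripper_width: 0.203
```

>>> move_arm(series=[[[0,-0.26,0.13,0,0,0,-1],[0,-0.26,0.13,0,0,0,-1],[0,-0.26,0.13,0,0,0,-1]]])

```text
time_s: 16.42
tcp_pos: [0.4378, 0.0397, 0.1908]
ee_rot: [[0.043, 0.94, 0.338], [0.999, -0.041, -0.013], [0.002, 0.339, -0.941]]
wrist_force: [4.7, -0.2, -2.8]
gripper_width: 0.201
```

```bash
python3 st.py 9
```

```text
theta 0.28400000000000003 depth mm 12.677451635404383 lat 0.8219364616426706 F win [ 3.59201208 -0.90276297 -2.39963506] [-0.00395103  0.21934404 -0.02934429] 16.525 gw 0.20244140422278778
0.02 [-0.   -0.5   0.28]
0.04 [-0.   -1.    0.58]
0.06 [-0.   -1.49  0.88]
```

View pics/m9.png

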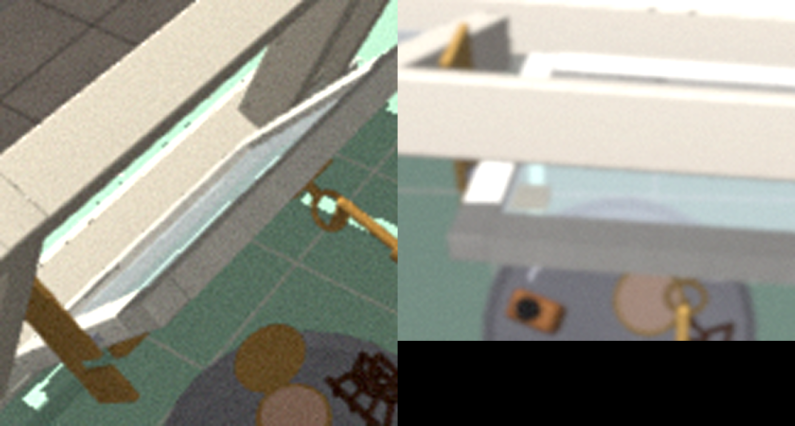

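>>> move_arm(series=[[[0,-0.25,0.18,0,0,0,-1],[0,-0.25,0.18,0,0,0,-1]]])

```text
time_s: 16.77
tcp_pos: [0.4345, 0.0399, 0.1859]
ee_rot: [[0.043, 0.94, 0.339], [0.999, -0.041, -0.013], [0.002, 0.339, -0.941]]
wrist_force: [2.7, -0.4, -1.1]
gripper_width: 0.204
```

>>> move_arm(series=[[[0,-0.2,0.14,0,0,0,-1],[0,-0.2,0.14,0,0,0,-1]]])

```text
time_s: 17.02
tcp_pos: [0.4315, 0.0399, 0.1818]
ee_rot: [[0.043, 0.94, 0.339], [0.999, -0.041, -0.013], [0.002, 0.339, -0.941]]
wrist_force: [1.9, -0.7, -0.0]
gripper_width: 0.199
```

>>> move_arm(series=[[[0,-0.2,0.14,0,0,0,-1]]])

```text
time_s: 17.15
tcp_pos: [0.4301, 0.04, 0.1798]
ee_rot: [[0.043, 0.94, 0.339], [0.999, -0.041, -0.013], [0.002, 0.339, -0.941]]
wrist_force: [3.4, -0.1, -0.4]
gripper_width: 0.206
```

>>> move_arm(series=[[[0,-0.2,0.14,0,0,0,-1]]])

```text
time_s: 17.27
tcp_pos: [0.4287, 0.0401, 0.1778]
ee_rot: [[0.043, 0.94, 0.339], [0.999, -0.041, -0.013], [0.002, 0.339, -0.941]]
wrist_force: [3.0, 0.2, -0.2]
gripper_width: 0.202
```

```bash
python3 st.py 10
```

```text
theta 0.336 depth mm 13.86275536097333 lat 0.9003941522130434 F win [ 2.97966684 -0.05490456 -0.43369725] [ 0.01033731  0.1416687  -0.04840472] 17.375 gw 0.20179452549346596
0.02 [-0.   -0.49  0.31]
0.04 [-0.   -0.97  0.63]
0.06 [-0.   -1.45  0.96]
```

>>> move_arm(series=[[[0,-0.2,0.13,0,0,0,-1]]])

```text
time_s: 17.5
tcp_pos: [0.4275, 0.0402, 0.1761]
ee_rot: [[0.043, 0.94, 0.339], [0.999, -0.041, -0.013], [0.002, 0.339, -0.941]]
wrist_force: [2.1, -1.1, -0.0]
gripper_width: 0.203
```

>>> move_arm(series=[[[0,-0.2,0.13,0,0,0,-1]]])

```text
time_s: 17.62
tcp_pos: [0.4255, 0.0399, 0.1737]
ee_rot: [[0.043, 0.94, 0.338], [0.999, -0.041, -0.013], [0.001, 0.338, -0.941]]
wrist_force: [1.8, -0.1, -0.9]
gripper_width: 0.2
```

```bash
python3 st.py 11
```

```text
theta 0.354 depth mm 13.843309909364999 lat 0.6717558895381469 F win [ 0.52821939  0.20968356 -0.62681725] [0.14242134 0.4828437  0.00300097] 17.725 gw 0.20644624788406582
0.02 [-0.   -0.48  0.32]
0.04 [-0.   -0.96  0.65]
0.06 [-0.   -1.43  0.98]
```

View pics/m11.png

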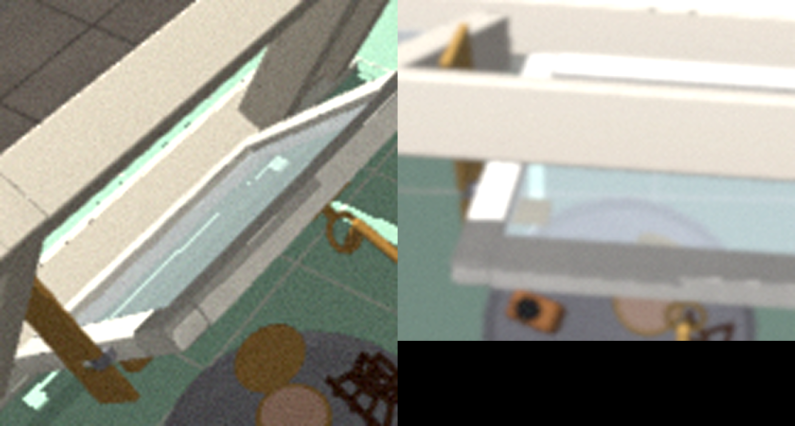

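Run:
```python
from h import *
s=cam("side");t=cam("top")
crop(s,145,215,205,265,10,"pics/z3.png"); crop(t,148,110,188,160,10,"pics/z4.png")
```

```text
(no output)
```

View pics/z3.png

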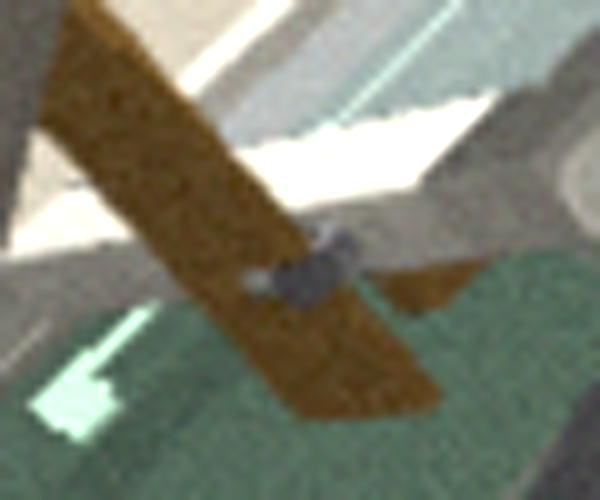

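View pics/z4.png

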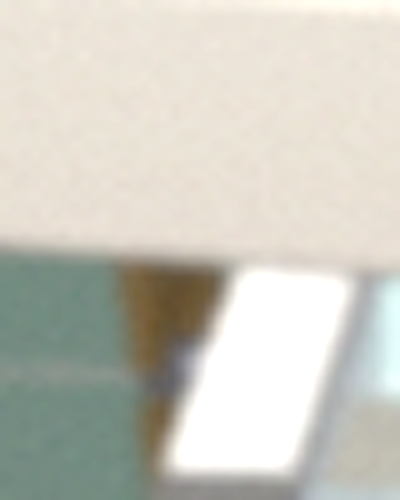

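>>> move_arm(series=[[[0,-0.15,0.1,0,0,0,-1],[0,0,0,0,0,0,-1]]])

```text
time_s: 18.08
tcp_pos: [0.425, 0.0403, 0.1728]
ee_rot: [[0.043, 0.94, 0.339], [0.999, -0.041, -0.013], [0.002, 0.339, -0.941]]
wrist_force: [2.3, -1.1, -1.7]
gripper_width: 0.203
```

```bash
python3 st.py 12
```

```text
theta 0.356 depth mm 13.803753193764235 lat 1.1743407839673723 F win [ 2.11684263 -0.01592483 -1.59682206] [-0.11115599  0.02381448 -0.10073097] 18.175 gw 0.19887215331535293
0.02 [-0.   -0.48  0.32]
0.04 [-0.   -0.96  0.65]
0.06 [-0.   -1.43  0.98]
```

>>> move_arm(series=[[[0,-0.1,0.07,0,0,0,-1],[0,0,0,0,0,0,-1]]])

```text
time_s: 18.42
tcp_pos: [0.4249, 0.0408, 0.1723]
ee_rot: [[0.042, 0.939, 0.34], [0.999, -0.041, -0.012], [0.003, 0.34, -0.94]]
wrist_force: [5.3, -1.2, -0.2]
gripper_width: 0.203
```

```bash
python3 st.py 13
```

```text
theta 0.356 depth mm 13.86057664245932 lat 1.6497276103059202 F win [ 5.51672776 -1.36978218  0.64600031] [-0.23717429 -0.8194182  -0.25215716] 18.525 gw 0.20471587666089197
0.02 [-0.   -0.48  0.32]
0.04 [-0.   -0.96  0.64]
0.06 [-0.01 -1.43  0.98]
```

>>> move_arm(series=[[[0,0.3,-0.1,0,0,0,-1],[-0.05,0.3,-0.12,0,0,0,-1],[-0.05,0.3,-0.13,0,0,0,-1],[0,0,0,0,0,0,-1],[0,0,0,0,0,0,-1]]])

```text
time_s: 19.15
tcp_pos: [0.4312, 0.0388, 0.1778]
ee_rot: [[0.043, 0.94, 0.338], [0.999, -0.041, -0.013], [0.001, 0.338, -0.941]]
wrist_force: [-0.0, -0.6, -2.1]
gripper_width: 0.202
```

```bash
python3 st.py 14;python3 - <<'E'
from h import *
s=cam("side");t=cam("top")
crop(s,205,150,265,200,10,"pics/z1.png"); crop(t,215,135,265,185,8,"pics/z2.png")
a=cv2.imread("pics/z1.png");b=cv2.imread("pics/z2.png");b=cv2.copyMakeBorder(b,0,100,0,0,0);cv2.imwrite("pics/z5.png",cv2.resize(np.hstack([a,b]),None,fx=.79,fy=.79))
E
```

```text
theta 0.324 depth mm 16.301226881786516 lat -0.0244029346148608 F win [ 0.82299446  0.09842727 -1.88359991] [ 0.09502864  0.70579528 -0.00948487] 19.25 gw 0.2009577402264072
0.02 [-0.   -0.49  0.3 ]
0.04 [-0.   -0.98  0.61]
0.06 [-0.   -1.46  0.94]
```

View pics/z5.png

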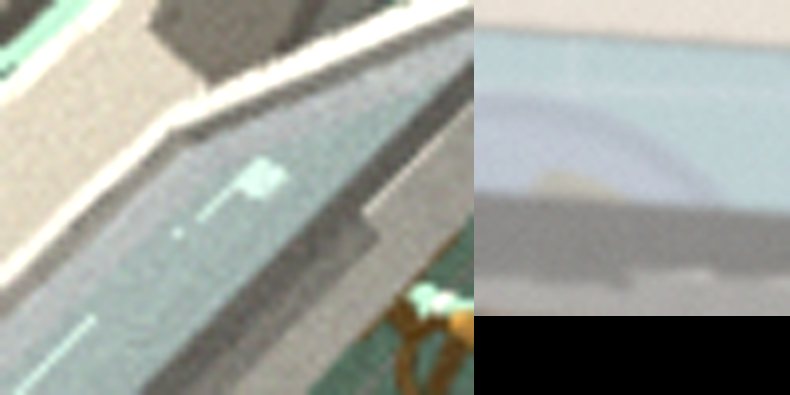

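>>> move_arm(series=[[[0,0,-0.5,0,0,0,-1],[0,0,-0.5,0,0,0,-1],[0,0,-0.6,0,0,0,-1],[0,0,0,0,0,0,-1]]])

```text
time_s: 19.85
tcp_pos: [0.4262, 0.0395, 0.1938]
ee_rot: [[0.042, 0.94, 0.34], [0.999, -0.041, -0.012], [0.003, 0.34, -0.94]]
wrist_force: [0.3, 0.5, -2.0]
gripper_width: 0.203
```

>>> move_arm(series=[[[0,0,-0.8,0,0,0,-1],[0,0,-0.8,0,0,0,-1],[0,0,-0.8,0,0,0,-1],[0,0,0,0,0,0,-1]]])

```text
time_s: 20.35
tcp_pos: [0.4181, 0.0398, 0.2165]
ee_rot: [[0.042, 0.939, 0.34], [0.999, -0.041, -0.012], [0.003, 0.34, -0.94]]
wrist_force: [0.9, 0.0, -0.9]
gripper_width: 0.205
```

```bash
python3 st.py 15;python3 - <<'E'
from h import *
s=cam("side");t=cam("top")
crop(s,235,150,295,200,10,"pics/z1.png"); crop(t,215,145,265,195,8,"pics/z2.png")
a=cv2.imread("pics/z1.png");b=cv2.imread("pics/z2.png");b=cv2.copyMakeBorder(b,0,100,0,0,0);cv2.imwrite("pics/z6.png",cv2.resize(np.hstack([a,b]),None,fx=.79,fy=.79))
E
```

```text
theta 0.324 depth mm -23.867566451709138 lat 0.13283162110647584 F win [ 0.23124332 -0.28758577 -1.41665348] [ 0.03469261  0.63966592 -0.03416992] 20.45 gw 0.20309350215576202
0.02 [-0.   -0.49  0.3 ]
0.04 [-0.   -0.98  0.61]
0.06 [-0.   -1.46  0.94]
```

View pics/z6.png

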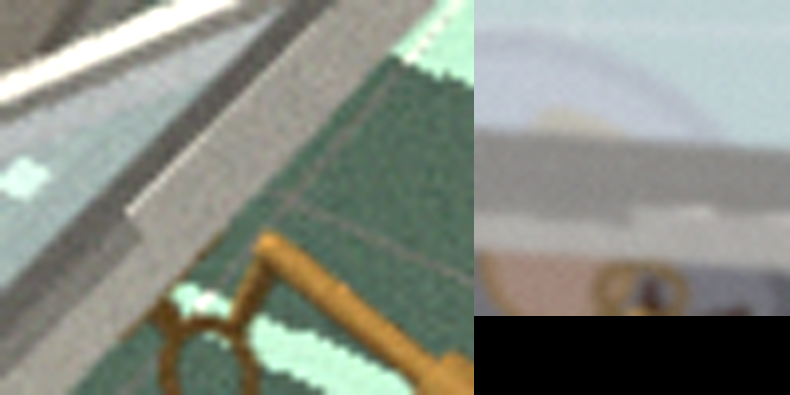

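View pics/m15.png

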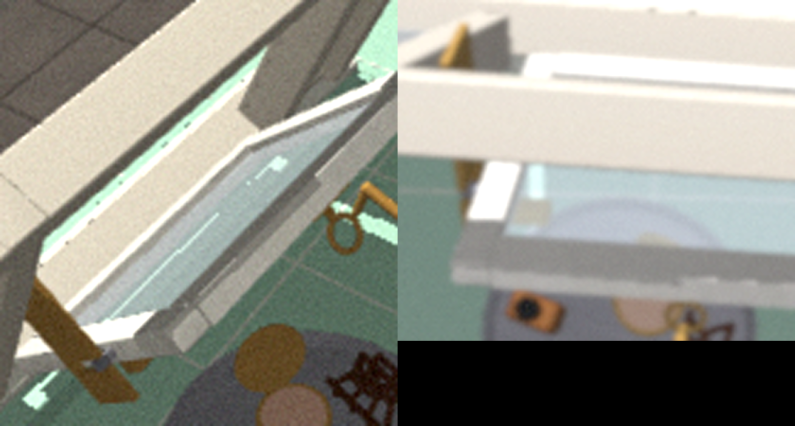

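>>> move_arm(series=[[[0,0,-1.5,0,0,0,-1],[0,0,-2,0,0,0,-1],[0,-0.5,-2,0,0,0,-1],[0,-2,-1,0,0,0,-1],[0,0,0,0,0,0,-1]]])

```text
time_s: 21.18
tcp_pos: [0.3716, 0.0413, 0.2682]
ee_rot: [[0.041, 0.94, 0.339], [0.999, -0.04, -0.012], [0.002, 0.339, -0.941]]
wrist_force: [0.2, 0.5, -2.2]
gripper_width: 0.207
```

Run:
```python
from h import *
a=np.radians(.55)
R1=np.column_stack([[-np.sin(a),np.cos(a),0],[np.cos(a),np.sin(a),0],[0,0,-1.]])
print(r.sense()["tcp_pos"]); rows(np.array([.4645,-.2245,.255]),R1,9)
```

```text
[0.37157247 0.04125565 0.26821492]
[-2.91  1.04  0.52] [ 2.2   0.04 -0.32]
[-2.91  1.04  0.48] [ 2.2   0.04 -0.32]
[-2.92  1.04  0.44] [ 2.2   0.04 -0.32]
[-2.93  1.04  0.4 ] [ 2.2   0.04 -0.32]
[-2.93  1.04  0.35] [ 2.2   0.04 -0.32]
[-2.94  1.04  0.31] [ 2.2   0.04 -0.32]
[-2.94  1.03  0.27] [ 2.2   0.04 -0.32]
[-2.95  1.02  0.23] [ 2.2   0.04 -0.32]
[-2.96  1.01  0.19] [ 2.2   0.04 -0.32]
```

>>> move_arm(series=[[[-3.0,0.3,0.2,2.2,0,-0.3,-1],[-3.0,0.9,0.4,2.2,0,-0.3,-1],[-3.0,1.2,0.5,2.2,0,-0.3,-1],[-3.0,1.2,0.5,2.2,0,-0.3,-1],[-2.9,1.2,0.4,2.2,0,-0.3,-1],[-2.9,1.2,0.3,2.2,0,-0.3,-1],[-2.9,1.2,0.3,2.2,0,-0.3,-1],[-2.9,1.0,0.2,2.2,0,-0.4,-1],[-2.9,1.0,0.2,2.2,0.2,-0.4,-1],[0,0,0,0,0,0,-1],[0,0,0,0,0,0,-1]]])

```text
time_s: 22.55
tcp_pos: [0.4626, -0.2259, 0.2551]
ee_rot: [[-0.006, 1.0, -0.002], [1.0, 0.006, -0.003], [-0.003, -0.002, -1.0]]
wrist_force: [0.6, 0.4, -0.5]
gripper_width: 0.2
```

Run:
```python
from h import *
a=np.radians(.55)
R1=np.column_stack([[-np.sin(a),np.cos(a),0],[np.cos(a),np.sin(a),0],[0,0,-1.]])
S=r.sense();print(S["tcp_pos"],S["ee_rot"]); rows(np.array([.4645,-.2247,.255]),R1,1)
s=cam("side");t=cam("top");cv2.imwrite("pics/s16.png",s["img"]);cv2.imwrite("pics/t16.png",t["img"])
crop(s,280,90,450,210,4,"pics/s16.png");
tp=tipnow();rod=tp-.035*S["ee_rot"][:,2];print(proj(s,tp),proj(s,rod),proj(t,tp),proj(t,rod))
crop(t,310,150,410,330,3,"pics/t16.png")
```

```text
[ 0.46263564 -0.22592537  0.2550868 ] [[-0.00622713  0.99997904 -0.00177326]
 [ 0.99997701  0.00622234 -0.0026952 ]
 [-0.00268411 -0.00179001 -0.9999948 ]]
[0.12 0.19 0.01] [-0.1   0.15 -0.19]
[[301.78999127 121.8760567 ]] [[302.91445744 110.49834794]] [[364.98213369 173.88953368]] [[369.87276948 172.19790104]]
```

View pics/s16.png

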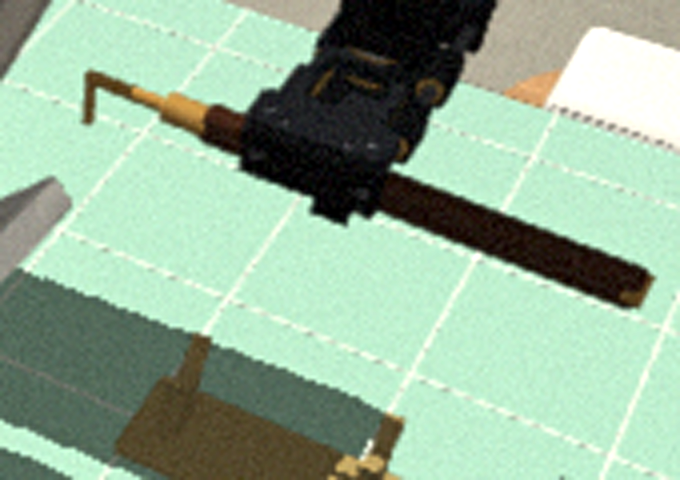

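View pics/t16.png

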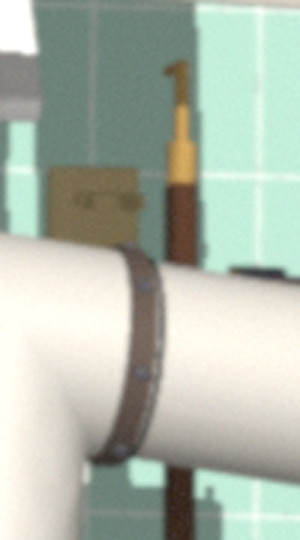

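Run:
```python
from h import *
s=cam("side");t=cam("top")
print(tri(s,(303.1,109.2),t,(369.7,171.9)),tri(s,(301.6,119.9),t,(365.3,173.5)),r.sense()["tcp_pos"])
crop(s,295,100,345,130,14,"pics/a.png")
crop(s,400,140,450,170,14,"pics/b.png")
R=r.sense()["ee_rot"];g=r.sense()["tcp_pos"]-.019*R[:,2]
for d in (-.172,.09,.115,.163): print(d,proj(s,g+d*R[:,1]))
```

```text
(array([ 0.62611261, -0.22150357,  0.28294269]), [np.float64(0.0004609860588871359), np.float64(0.00046098605888698327)]) (array([ 0.62667498, -0.22182628,  0.24990627]), [np.float64(0.00016432513632091245), np.float64(0.00016432513632089397)]) [ 0.46249005 -0.225169    0.25647105]
-0.172 [[442.50789199 161.98102281]]
0.09 [[330.57224148 121.19444225]]
0.115 [[321.07155111 117.73262583]]
0.163 [[303.33359919 111.26935518]]
```

View pics/a.png

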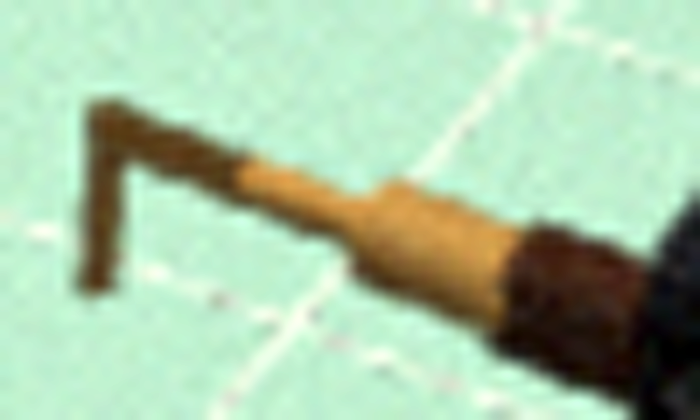

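View pics/b.png

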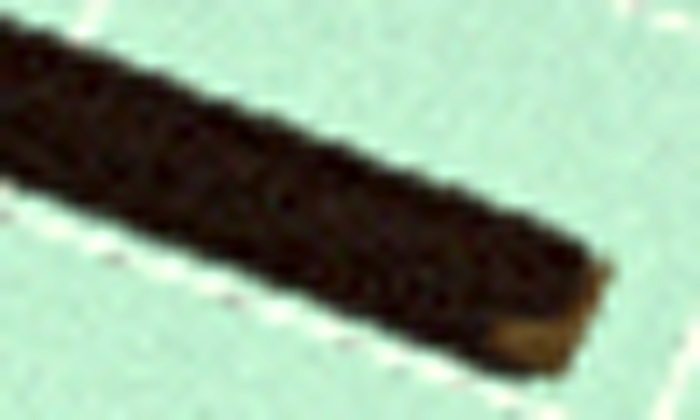

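>>> move_arm(series=[[[0.1,0.2,3,1.5,0.1,-0.2,-1],[0,0,5,0,0,0,-1],[0,0,5,0,0,0,-1],[0,0,3.5,0,0,0,-1],[0,0,0,0,0,0,-1],[0,0,0,0,0,0,-1]]])

```text
time_s: 23.5
tcp_pos: [0.4626, -0.2251, 0.093]
ee_rot: [[-0.012, 1.0, -0.023], [1.0, 0.012, -0.003], [-0.003, -0.023, -1.0]]
wrist_force: [1.1, 0.3, -1.2]
gripper_width: 0.202
```

Run:
```python
from h import *
S=r.sense();print(S["tcp_pos"],S["ee_rot"],S["wrist_force"])
s=cam("side");t=cam("top")
crop(s,280,125,440,245,5,"pics/s17.png");crop(t,310,150,410,330,3,"pics/t17.png")
```

```text
[ 0.46258044 -0.22509388  0.09303393] [[-0.01176311  0.99966295 -0.02314327]
 [ 0.99992764  0.01170162 -0.00279046]
 [-0.0025187  -0.02317442 -0.99972826]] [ 1.09422531  0.30699234 -1.17233374]
```

View pics/s17.png

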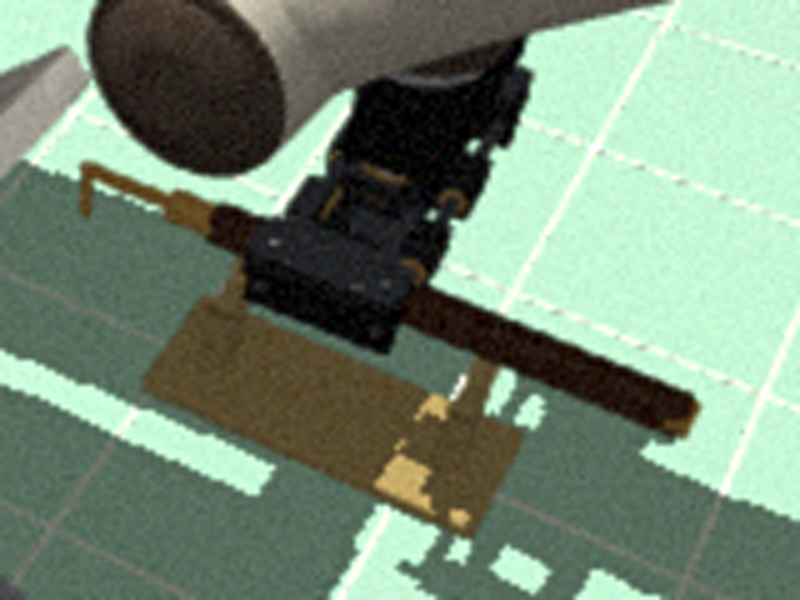

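View pics/t17.png

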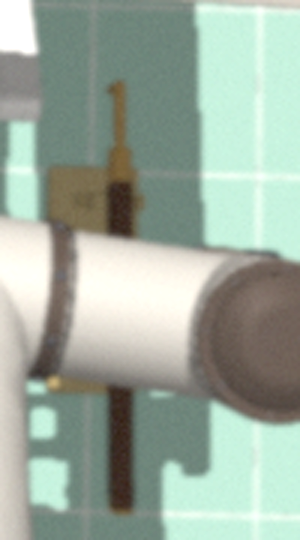

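>>> move_arm(series=[[[0.05,0.15,1.5,0,0,0,-1],[0,0,1.2,0,0,0,-1],[0,0,0.8,0,0,0,-1],[0,0,0,0,0,0,-1]]])

```text
time_s: 24.1
tcp_pos: [0.461, -0.2244, 0.0552]
ee_rot: [[-0.01, 1.0, -0.029], [1.0, 0.01, -0.001], [-0.001, -0.029, -1.0]]
wrist_force: [0.3, -1.0, -2.0]
gripper_width: 0.204
```

>>> move_arm(series=[[[0,0,0.3,0,0,0,-1],[0,0,0.15,0,0,0,-1],[0,0,0,0,0,0,-1]]])

```text
time_s: 24.48
tcp_pos: [0.4616, -0.2245, 0.0518]
ee_rot: [[-0.01, 1.0, -0.026], [1.0, 0.01, -0.002], [-0.001, -0.026, -1.0]]
wrist_force: [-0.9, -0.1, -1.3]
gripper_width: 0.202
```

Run:
```python
from h import *
S=r.sense();print(S["tcp_pos"],S["wrist_force"],S["moment"])
s=cam("side");t=cam("top")
crop(s,280,125,440,245,5,"pics/s18.png");crop(t,310,150,410,330,3,"pics/t18.png")
```

```text
[ 0.46160285 -0.2245074   0.05179933] [-0.92143564 -0.08198554 -1.34570621] [ 0.05819435 -0.2531053   0.06136268]
```

View pics/s18.png

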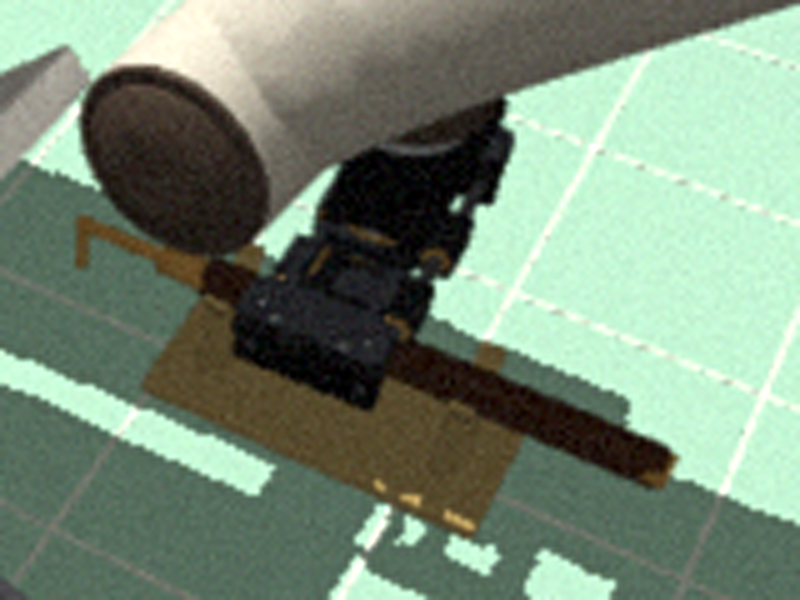

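>>> move_arm(series=[[[0,0,0.1,0,0,0,-1],[0,0,0,0,0,0,-1],[0,0,0,0,0,0,0.0],[0,0,0,0,0,0,0.1],[0,0,0,0,0,0,0.2],[0,0,0,0,0,0,0.2]]])

```text
time_s: 25.32
tcp_pos: [0.4616, -0.2245, 0.0508]
ee_rot: [[-0.011, 1.0, -0.026], [1.0, 0.01, -0.002], [-0.001, -0.026, -1.0]]
wrist_force: [0.1, -0.2, 0.3]
gripper_width: 0.552
```

Run:
```python
from h import *
S=r.sense();print(S["tcp_pos"],S["wrist_force"],S["moment"],S["gripper_width"])
s=cam("side");t=cam("top")
crop(s,280,125,440,245,5,"pics/s19.png");crop(t,310,150,410,330,3,"pics/t19.png")
```

```text
[ 0.46155348 -0.22447438  0.05075315] [ 0.08445167 -0.17001953  0.28019714] [ 0.04972662 -0.22868795 -0.00945059] 0.5518572400359287
```

View pics/s19.png

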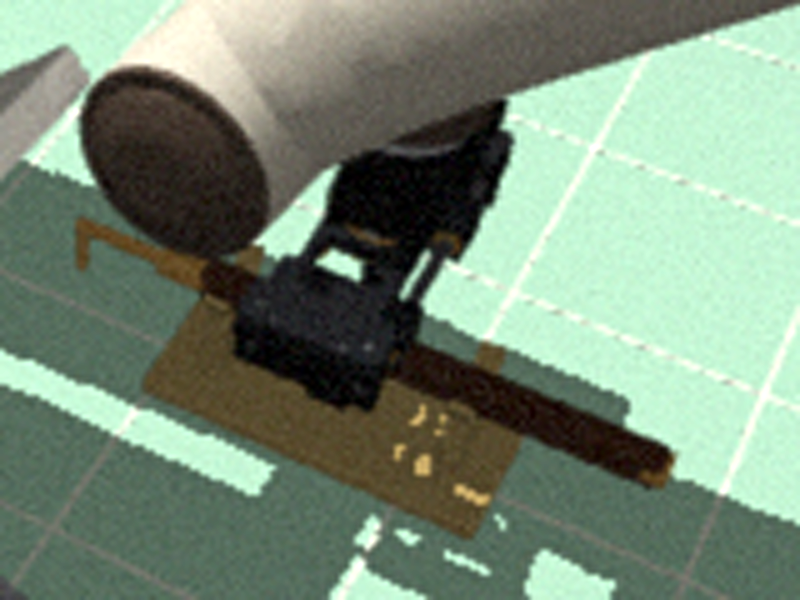

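>>> move_arm(series=[[[0,0,0,0,0,0,0.6],[0,0,0,0,0,0,0.6],[0,0,-1.5,0,0,0,0.6],[0,0,-3,0,0,0,0.6],[0,0,-5,0,0,0,0.6],[0,0,-5,0,0,0,0.6],[0,0,-4,0,0,0,0.6],[0,-4,0,0,0,0,0.6],[0,-6,0,0,0,0,0.6],[0,0,0,0,0,0,0.6],[0,0,0,0,0,0,0.6]]])

```text
time_s: 26.8
tcp_pos: [0.367, -0.2255, 0.2396]
ee_rot: [[-0.01, 1.0, -0.024], [1.0, 0.01, -0.002], [-0.002, -0.024, -1.0]]
wrist_force: [0.6, 0.4, -0.9]
gripper_width: 0.803
```

Run:
```python
from h import *
S=r.sense();print(S["tcp_pos"],S["wrist_force"],S["time_s"])
s=cam("side");t=cam("top")
crop(s,280,155,430,235,5,"pics/s20.png");cv2.imwrite("pics/t20.png",t["img"]);cv2.imwrite("pics/s21.png",s["img"])
crop(s,145,215,205,265,10,"pics/s22.png")
```

```text
[ 0.36697589 -0.22548693  0.23960358] [ 0.5974783   0.43637578 -0.88693254] 26.8
```

View pics/s20.png

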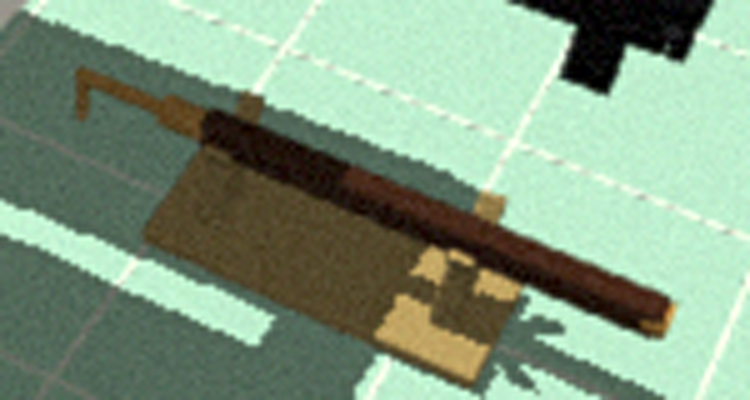

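View pics/t20.png

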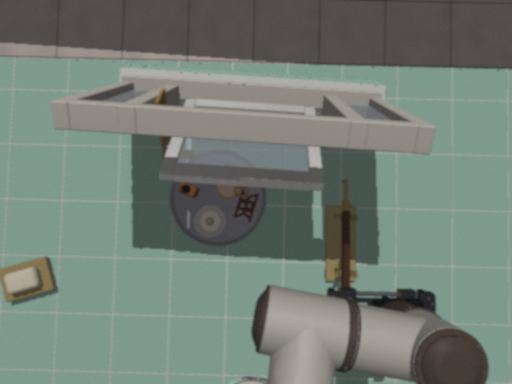

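View pics/s21.png

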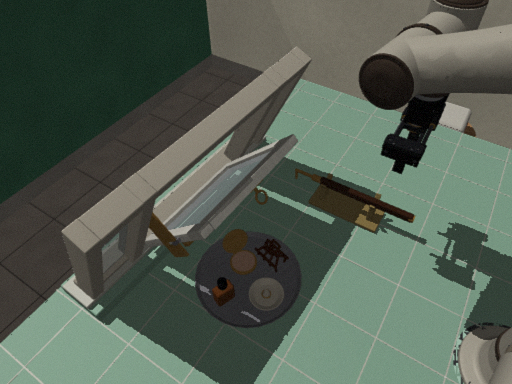

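View pics/s22.png

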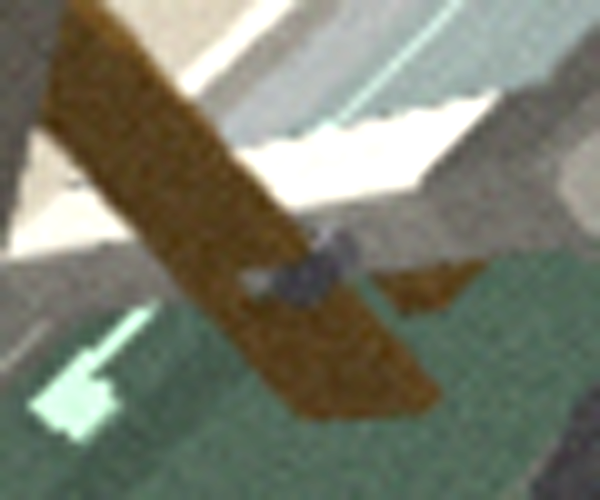

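Run:
```python
from station import r
print(r.finish_job())
```

```text
the job is handed in; nothing more can be done
None
```

The vent is latched open and the pole is back in both saddles of its rest. The job was handed in at about 27 s of the 72 s allowed.

- **Pulling the vent:** I gripped the pole at its centre, put the hook down through the ring and pulled the vent along its arc. The readings stayed at or below about 5.5 N along the pull, against the 12 N limit for the ring. They were taken at the end of each move, not continuously.
- **Latch:** At about 0.356 rad of opening the vent stopped moving while the force rose from about 2 N to 5.5 N. The side view shows the bolt end in the slot, and the picture was unchanged after I unhooked the pole. I did not test the latch by pushing the vent back.
- **Unhooking:** I eased the pull off before lifting the hook out of the ring, and the force was back to the pole's weight alone.
- **Pole on its rest:** The pole had pitched about 1–2° nose-up in the grip during the pull, so I corrected that before lowering it. It lies level, with the hook and butt within about 1 pixel (2–3 mm) of where they were found.
- **Everything else:** The items on the tray look unmoved in the final pictures. The arm stands clear, and the robot touches nothing.

My calculated hook positions differed from the camera by about 2–3 mm, which is about the calibration error. I corrected for this with a measured offset before putting the hook in.

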